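# Move tacky markers onto the drying tray with a scraper and lower the keeper

### The job

The small square throw-down markers on the bench are freshly painted and still tacky on top, so the gripper must not touch them: swing the drying tray's keeper up, slide the scraper's blade under each marker and tip it onto the tray, so that they all lie flat in it on their studs, side by side, painted face up. Then lower the keeper fully over them so that the roof wind cannot lift them, and lay the scraper back flat on its mat, along it; leave the other things on the bench where they are.

Things in the scene. Friction and masses are not known exactly. Their poses are not given: they have to be found in the camera images.
- marker1: throw-down marker (two or three are there): white slab 76 x 76 x 6 mm on four black studs (radius 4, 7 high, 32 mm from the middle in x and y), so between the studs a tunnel 56 mm wide and 7 mm high runs along x and along y, open at all four sides. 13 mm high, 50 to 100 g. Origin: centre of the underside (stud ends); z points out of the painted face.
- marker2: throw-down marker (two or three are there): white slab 76 x 76 x 6 mm on four black studs (radius 4, 7 high, 32 mm from the middle in x and y), so between the studs a tunnel 56 mm wide and 7 mm high runs along x and along y, open at all four sides. 13 mm high, 50 to 100 g. Origin: centre of the underside (stud ends); z points out of the painted face.
- marker3: throw-down marker (two or three are there): white slab 76 x 76 x 6 mm on four black studs (radius 4, 7 high, 32 mm from the middle in x and y), so between the studs a tunnel 56 mm wide and 7 mm high runs along x and along y, open at all four sides. 13 mm high, 50 to 100 g. Origin: centre of the underside (stud ends); z points out of the painted face.
- scraper: flat scraper, 160 g, lying on its blade. x points along it to the blade's front edge, z up; origin: underside, middle of the blade's rear edge. Polished blade x 0 to 82, y +-20, z 0 to 2 mm (markers slide on it from 14 to 20 degrees of slope on). Stop wall x 12 to 16, z to 18 mm: a marker fully on lies against it, centre at x = 54 mm. The handle is described under handle.
- handle (a point): middle of the scraper's wooden handle, at x = -30, z = 56 mm of the scraper, axes alike: a straight bar x -70 to 10, 16 mm wide (y -8 to 8), z 45 to 67 mm of the scraper, joined to the blade by a neck at x 8 to 14 mm.
- mat: thin black rubber mat for the scraper, 210 (x) by 90 mm (y), flush with the bench; origin at its centre, x along its length. The scraper starts on it, along it.
- tray: aluminium drying tray fixed to the bench, 128 (x) by 320 mm (y); x points away from the robot, y along it, origin: centre of the underside. Floor top at z = 4 mm; rim 4 mm thick, top at z = 12 mm; inside 120 by 312 mm, room for three markers in a row along y. Behind the far rim lies the keeper's shaft, in grey heads (24 x 12, 54 mm high) at x = 74, y = -168 and 168 mm.
- keeper (a joint): keeper: shaft hinged about the tray's y axis at x = 74, z = 42 mm of the tray, with three fingers (65 mm long, at y = -104, 0, 104 mm) and a small lever with the knob (y = -195 mm). Rad: 0 = fully down, fingers over the tray, pointing to the robot, 5 mm above the markers; 1.45 = fully up, nearly upright. It stays where it is left (about 1.5 N at the knob moves it).
- knob (a point): centre of the black ball knob, 20 mm across, on the end of the keeper's lever (rod radius 4 mm): 90 mm from the shaft, 195 mm from the tray's centre on its -y end. In the tray's frame it is at x = 74 - 90 cos(angle), y = -195, z = 42 + 90 sin(angle) mm.
- bottle: aluminium bottle with a black cap, radius 33, 210 mm high, standing; origin centre of the underside. Leave alone.
- paint_can: closed tin, radius 42, 100 mm high, standing; origin centre of the underside. Leave alone.
- bail1: wooden bail, 115 mm long along its x, 17 mm thick, lying; origin below its middle. Leave alone.
- bail2: wooden bail, the same as the other. Leave alone.
Things that resemble listed ones, but are neither listed nor needed, are in the scene too. What is shaped like the marker2 but green or red is not meant.

How it is judged:
By the outcome, as a careful person would: the job done as asked, in the order asked, and still so for the second after the job is handed in, with the robot touching nothing.
Of marker1, marker2, marker3 only 2 to 3 are there at a start; the rules pass over those that are not, and their reading is None.
At some moment in a run one of marker1, marker2, marker3 may be knocked a few centimetres aside while the robot is not near it.
It also fails if it takes over 210 s, if anything falls off the work surface, if the arm or the gripper's body presses on something with over 40 N, if the wrist force passes 120 N, or if a joint passes its speed limit or range.

### The arm

A 7-joint arm with a two-finger parallel gripper is mounted at the origin on the work surface. World frame = base frame: x ahead of the robot, y to its left, z up, the work surface at z = 0. Lengths are in m, angles in rad, forces in N, time in s.
With the tool pointing down it reaches from about 0.35 to 0.9 m from the base axis. Payload 8.1 kg.
Tool frame: the origin (TCP) lies midway between the tips of the shut fingers; the grasp point (between the pads) lies 19 mm behind it; z points along the fingers, y is the line along which they close (so a half turn about z gives the same grasp; the last joint's range is limited). The gripper opens to 92 mm and grips with 3 to 60 N. Pads are 19 mm wide; open, the fingers measure 130 mm over their backs; the gripper's body (75 mm by 190 mm) begins 47 mm behind the grasp point.
Start: joints at [1.147, 0.434, 0.025, 1.573, -0.012, 1.134, -0.075], TCP at [0.197, -0.593, 0.227] pointing down, gripper open.
Joint ranges: [-2.62, 2.62], [-0.44, 2.09], [-1.27, 1.32], [0.08, 2.57], [-1.32, 4.46], [0.12, 2], [-2.74, 2.74]. Speed limits (rad/s): [2.22, 2.22, 3.01, 3.01, 3.14, 3.14, 3.14].

### API

Orientations are given as a rotation vector (axis times angle).
In Python, from cell import arm gives the robot as it stands.
- The arm moves only by the tool move_arm, never from a script. Its argument "motion" is a list of rows, each an object of numbers: "tx", "ty", "tz": the shift along the tool's x, y, z normalised to -1 to 1, where 1 is 1000 mm; "twist": the turn about the tool's z normalised to -1 to 1, where 1 is pi/2 rad. In form: [{"tx": .., "ty": .., "tz": .., "twist": ..}, ...]. A call has 1 to 12 rows; each row shifts and turns the commanded pose from where the row before left it, along the tool's axes as they then stand; what a row does not reach is not made up. A row lasts 1/10 s, in which the tool goes at most 50 mm and 8.59 degrees, less where a joint would pass 70% of its speed; a pose out of reach is approached as far as the arm can. A call with a number of a shift or a turn outside -1 to 1 is refused whole. A call with a gripper value outside its range is refused whole. "gripper" is the gripper's target within -1 to 1 (shut at 1, half-way at 0, fully open at -1), set as the call begins (left out, the last holds). The fingers move at their own pace and stop on an object; "squeeze" is the grip in N (left out, the last holds). Time passes only in rows, so rows that do not move let the fingers close. It gives the time, the measured TCP pose, the force, the opening and the grip force at its end, in the units of the state.
- arm.observe(): the state, without advancing time (a new reading comes with each control period).
- arm.get_image(name): name is "side" or "top"; returns the picture (400x640x3 uint8, red, green, blue); there is no depth.
- arm.calibration(name): a dict with "K" (3x3 intrinsics, pixels), "T" (4x4, takes a point from camera to world coordinates). Camera axes: x right, y down, z forward; pixel columns grow to the right and rows downward; lengths in m; the calibration is good to about 2 mm. A picture is of the moment at which its call begins. calibration takes no time and is no camera call.
- arm.sign_off(): hands the job in; it is judged then, once.
Trained networks look in the newest picture that a camera, given by its name, has taken for a name from the list of things; names that differ only in an ending like _2 or _b are one class to them, and where a whole thing is asked for, a point or a joint stands for the part that bears it (a point fixed in the world has none). Each returns a list of dicts, best first, with "conf" (0 to 1); they miss things now and then, are a little off and sometimes report something else, mostly with a low value. They report only what shows in the picture. A call takes as long as a camera call. They do not tell look-alikes from the thing itself.
- arm.look_for(camera, query): "point" ([column, row] as shares, 0 to 1, of the picture: columns of its width, rows of its height, amid what is visible of it).
- arm.regions_of(camera, query): "region" (400x640 bool, what is visible of it) and "point" ([column, row] as shares, 0 to 1, of the picture: columns of its width, rows of its height, amid what is visible of it).
- arm.place_of(camera, query): "point" ([column, row] as shares, 0 to 1, of the picture: columns of its width, rows of its height: a listed point, or the origin of a listed thing).
The state is a dict: "clock": time; "joints": joint angles; "dq": joint speeds; "joint_efforts": joint torques, N m; "position": TCP position; "ee_rot": TCP orientation; "force": force on the tool from outside, world axes, zero at the start; "ft_torque": the same for the moment, N m; "width": opening from 0.0 (shut) to 1.0 (fully open); "gripper_force": force on a finger pad.
Only numpy, scipy, OpenCV 4.12 (cv2) and the standard library are available. Lean on these libraries where they do the work, as an engineer would, in place of code of your own. Each camera call takes 0.05 s, during which the arm holds its last target. There are 200 camera calls.

## Working session

There is one attempt and no reset: what is moved stays moved. The work goes in short steps, Python scripts to look and compute and a tool call to move; the robot and the scene stay as the last step left them, time stands still between calls to the robot, and variables do not carry over. Pictures are saved under pics/ and viewed, at most 14 in all, crops included, and the job is handed in when it is done.

Besides the shell and the picture viewer there is one more tool, called in YAML: its name, and indented under it one key for each argument. move_arm: Moves the arm, as the interface text tells. Scaled input: -1 to 1 covers 1000 mm each way for a shift and pi/2 rad each way for a turn. Its arguments: {"type":"object","properties":{"motion":{"type":"array","items":{"type":"object","properties":{"tx":{"type":"number"},"ty":{"type":"number"},"tz":{"type":"number"},"twist":{"type":"number"}}}},"gripper":{"type":"number"},"squeeze":{"type":"number"}},"required":["motion"]}

```bash
ls; mkdir -p pics; python3 - <<'E'
from cell import arm
import cv2,numpy as np
for n in("top","side"):
    im=arm.get_image(n); cv2.imwrite(f"pics/{n}0.png",im[:,:,::-1])
    c=arm.calibration(n); print(n,np.round(c["K"],1).tolist(),np.round(c["T"],4).tolist())
print(arm.observe())
E
```

```text
pics
top [[512.8, 0.0, 314.6], [0.0, 512.8, 202.2], [0.0, 0.0, 1.0]] [[-0.0183, -0.9947, 0.1013, 0.4252], [-0.9998, 0.0182, -0.0022, -0.0329], [0.0004, -0.1014, -0.9949, 1.1837], [0.0, 0.0, 0.0, 1.0]]
side [[447.5, 0.0, 326.1], [0.0, 447.5, 200.4], [0.0, 0.0, 1.0]] [[-0.7753, -0.2991, 0.5563, -0.0827], [-0.6316, 0.3642, -0.6844, 0.7516], [0.0021, -0.882, -0.4713, 0.6311], [0.0, 0.0, 0.0, 1.0]]
{'clock': 0.1, 'joints': array([ 1.1474261 ,  0.43517213,  0.02499618,  1.57400215, -0.01161461,
        1.13398739, -0.07510332]), 'dq': array([-1.52190056e-03, -1.77317629e-03,  3.24979136e-04, -2.56198365e-03,
       -1.22944750e-04, -3.63864568e-05,  1.65798135e-03]), 'joint_efforts': array([ 3.37590776e-03, -6.69126463e+01,  9.88053381e-01, -3.15142214e+01,
       -6.05272735e-02,  3.73869517e-02,  8.20759533e-05]), 'position': array([ 0.19685994, -0.59270897,  0.22601354]), 'ee_rot': array([-3.09993584e+00, -5.01332919e-01,  5.51365726e-04]), 'force': array([ 0.39972986, -0.58073082, -0.17495196]), 'ft_torque': array([ 0.04699502, -0.00500972,  0.02028832]), 'gripper_force': 0.0, 'width': 0.9995988375211563}
```

View pics/top0.png

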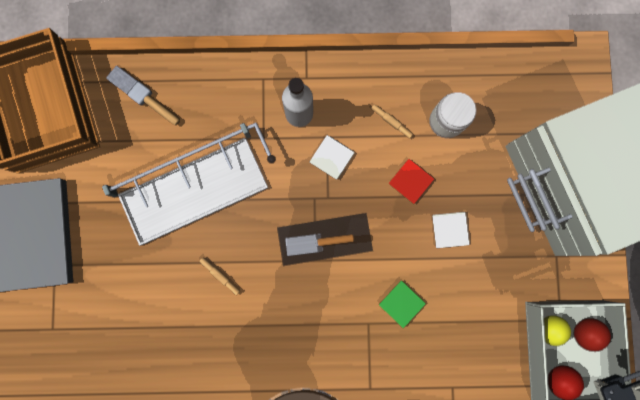

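View pics/side0.png

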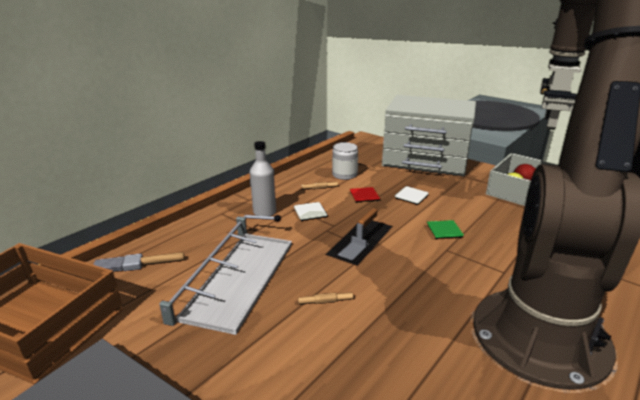

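The top view shows two white markers at (332,157) and (451,230); the red one at (412,181) and green one at (403,303) are decoys. The scraper lies on the black mat at (325,240), blade to the left. The tool at (140,95) is off the mat, so it's a look-alike. The tray is at (193,190), with the keeper knob at (271,159).

```bash
cat > h.py <<'E'
import numpy as np, cv2
from cell import arm
def p2w(px,z,cam="top"):
    c=arm.calibration(cam);K=np.array(c["K"]);T=np.array(c["T"])
    px=np.atleast_2d(px).astype(float)
    d=np.c_[px,np.ones(len(px))]@np.linalg.inv(K).T@T[:3,:3].T
    return T[:3,3]+d*((z-T[2,3])/d[:,2])[:,None]
def w2p(P,cam="top"):
    c=arm.calibration(cam);K=np.array(c["K"]);T=np.array(c["T"])
    q=(np.atleast_2d(P)-T[:3,3])@T[:3,:3]@K.T
    return q[:,:2]/q[:,2:]
def rect(mask,z,cam="top"):
    cs,_=cv2.findContours(mask.astype(np.uint8),0,1); c=max(cs,key=cv2.contourArea)[:,0]
    w=p2w(c,z,cam)[:,:2]*1000
    r=cv2.minAreaRect(w.astype(np.float32)); return [np.round(v,1) for v in (r[0],r[1],r[2])]
E
python3 - <<'E'
from h import *
im=arm.get_image("top"); arm.get_image("side")
for q,z in(("marker1",.013),("mat",0),("tray",.012),("scraper",.002)):
    for r in arm.regions_of("top",q):
        print(q,round(r["conf"],2),np.round(np.array(r["point"])*[640,400],1),rect(r["region"],z),r["region"].sum())
for q in("marker1","scraper","handle","knob","tray","mat","keeper"):
  for cam in("top","side"):
    for r in arm.place_of(cam,q): print(q,cam,round(r["conf"],2),np.round(np.array(r["point"])*[640,400],1),np.round(p2w(np.array(r["point"])*[640,400],{"handle":.056,"knob":.1}.get(q,0),cam),3))
b=cv2.resize(im[120:280,100:480,::-1],None,fx=2.1,fy=2.1,interpolation=2);cv2.imwrite("pics/c1.png",b)
E
```

```text
marker1 0.94 [401.1 304.7] [array([ 311. , -226.5]), array([76.8, 78.1]), np.float64(44.0)] 1179
marker1 0.78 [412.8 179.5] [array([ 589.2, -257.8]), array([77.2, 76.3]), np.float64(48.3)] 1064
marker1 0.7 [332.7 156.1] [array([649. , -76.6]), array([77.5, 78.1]), np.float64(56.4)] 1081
marker1 0.59 [450.9 230.9] [array([ 475.5, -343.9]), array([75.9, 77.1]), np.float64(4.6)] 1107
marker1 0.5 [194.3 191.5] [array([593.5, 243.7]), array([163.4, 389.2]), np.float64(23.9)] 8736
mat 0.69 [329.3 233.6] [array([460.5, -56.7]), array([ 90.7, 209.9]), np.float64(8.4)] 2646
tray 0.79 [191.1 190.1] [array([593.1, 244.2]), array([161.9, 388.4]), np.float64(23.5)] 8460
scraper 0.89 [309.2 241.9] [array([452.4, -44.1]), array([ 42.6, 157.9]), np.float64(6.1)] 920
marker1 top 0.97 [400.6 303.1] [[ 0.311 -0.227  0.   ]]
marker1 top 0.95 [407.1 179. ] [[ 0.596 -0.252  0.   ]]
marker1 top 0.86 [331.9 158.1] [[ 0.649 -0.078  0.   ]]
marker1 top 0.75 [334.8 240.2] [[ 0.457 -0.08   0.   ]]
marker1 top 0.58 [445.5 230.9] [[ 0.474 -0.336  0.   ]]
marker1 side 0.83 [443.8 233.4] [[ 0.307 -0.219  0.   ]]
ma
[... 268 characters left out ...]
2  0.   ]]
scraper side 0.95 [362.  238.9] [[ 0.458 -0.06   0.   ]]
handle top 0.71 [332.8 238.8] [[ 0.459 -0.074  0.056]]
handle side 0.7 [371.9 219.6] [[ 0.442 -0.077  0.056]]
knob top 0.56 [270.9 159.2] [[0.63  0.057 0.1  ]]
knob side 0.92 [275.5 219.2] [[0.577 0.127 0.1  ]]
tray top 0.59 [197.9 190.2] [[0.579 0.235 0.   ]]
tray side 0.81 [240.4 277.4] [[0.579 0.245 0.   ]]
tray side 0.71 [307.7 216.7] [[ 0.641 -0.057  0.   ]]
tray side 0.62 [368.1 216.1] [[ 0.512 -0.167  0.   ]]
mat side 0.94 [362.6 236.3] [[ 0.464 -0.072  0.   ]]Traceback (most recent call last):
  File "<stdin>", line 8, in <module>
ValueError: it knows: bail, bottle, handle, knob, marker, mat, paint_can, scraper, tray
```

```bash
python3 - <<'E'
from h import *
im=arm.get_image("top")
cv2.imwrite("pics/c1.png",cv2.resize(im[110:270,90:400,::-1],None,fx=2.58,fy=2.58,interpolation=2))
# white-ish tray pixels
hsv=cv2.cvtColor(im,cv2.COLOR_RGB2HSV)
m=((hsv[...,1]<40)&(hsv[...,2]>130)).astype(np.uint8); m[:, :105]=0; m[:,285:]=0;m[:120]=0;m[250:]=0
m=cv2.morphologyEx(m,cv2.MORPH_OPEN,np.ones((3,3)))
print("tray",rect(m,.012))
A=cv2.triangulatePoints
def P(c):
    q=arm.calibration(c);return np.array(q["K"])@np.linalg.inv(np.array(q["T"]))[:3]
for n,a,b in(("knob",(270.9,159.2),(275.5,219.2)),("handle",(332.8,238.8),(371.9,219.6))):
    X=A(P("top"),P("side"),np.array(a).reshape(2,1),np.array(b).reshape(2,1));print(n,(X[:3]/X[3]).ravel())
E
```

```text
tray [array([579.4, 240.8]), array([131.3, 310.9]), np.float64(23.6)]
knob [0.64163545 0.06241911 0.0457243 ]
handle [ 0.45282331 -0.07762436  0.05253201]
```

View pics/c1.png

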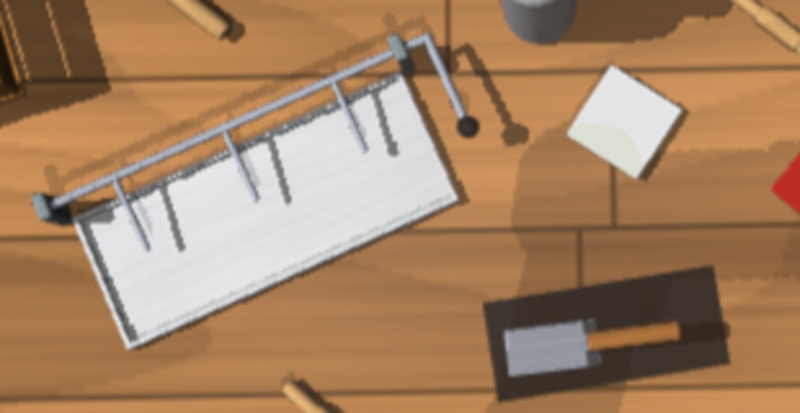

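```bash
python3 - <<'E'
from h import *
from scipy.optimize import least_squares
C=np.array([[269.5,187.5],[141.2,244.9],[120.2,194.5],[246.2,137.9]])
def loc(p,L,z):
    c,s=np.cos(p[2]),np.sin(p[2]);L=np.array(L)
    return np.c_[p[0]+c*L[:,0]-s*L[:,1],p[1]+s*L[:,0]+c*L[:,1],np.full(len(L),z)]
L=[[-.064,-.16],[-.064,.16],[.064,.16],[.064,-.16]]
r=least_squares(lambda p:(w2p(loc(p,L,.012))-C).ravel(),[.58,.24,.41]);print("tray",r.x,np.degrees(r.x[2]),r.fun.round(1))
for a in(0,.1,.2,.4):
    k=loc(r.x,[[.074-.09*np.cos(a),-.195]],.042+.09*np.sin(a)); print(a,k,w2p(k),w2p(k,"side"))
cv2.imwrite
arm.get_image("top");arm.get_image("side")
for q in("bottle","paint_can"):
  for cam in("top","side"):
    for x in arm.place_of(cam,q)[:2]: print(q,cam,round(x["conf"],2),p2w(np.array(x["point"])*[640,400],0,cam).round(3))
print("cap",p2w([[296,86]],.21),p2w([[263,146]],.21,"side"))
# scraper blade by colour & predicted corners for pose guess
for yaw in(96,97.5,99):
    P=loc([.449,-.048,np.radians(yaw)],[[.082,.02],[.082,-.02],[0,-.02],[0,.02]],.002)
    H=loc([.449,-.048,np.radians(yaw)],[[-.07,0]],.067)
    print(yaw,((w2p(np.r_[P,H])-[90,110])*2.58).round(0).tolist())
E
```

```text
tray [0.57568684 0.24025244 0.41073335] 23.53328728917956 [-0.1 -0.2 -0.1  0.4 -0.5  0.   0.8 -0.2]
0 [[0.63887754 0.05508242 0.042     ]] [[273.73697479 159.9846703 ]] [[279.33779871 219.84019491]]
0.1 [[0.63928977 0.05526195 0.05098501]] [[273.33815396 159.06950689]] [[279.00925096 216.80744977]]
0.2 [[0.64052234 0.05579874 0.05988024]] [[272.77186978 157.78651746]] [[278.35276949 213.73587702]]
0.4 [[0.64539116 0.05791913 0.07704765]] [[271.14771329 154.14247293]] [[276.07483214 207.60753671]]
bottle top 0.67 [[0.758 0.002 0.   ]]
bottle top 0.66 [[ 0.462 -0.056  0.   ]]
bottle side 0.58 [[0.754 0.008 0.   ]]
paint_can top 0.7 [[ 0.729 -0.342  0.   ]]
paint_can side 0.75 [[ 0.739 -0.357  0.   ]]
cap [[ 0.75315254 -0.0028418   0.21      ]] [[0.72878967 0.01212495 0.21      ]]
96 [[507.0, 379.0], [501.0, 334.0], [593.0, 323.0], [598.0, 368.0], [679.0, 334.0]]
97.5 [[508.0, 382.0], [501.0, 337.0], [592.0, 323.0], [599.0, 368.0], [679.0, 331.0]]
99 [[509.0, 384.0], [501.0, 339.0], [592.0, 323.0], [600.0, 368.0], [678.0, 329.0]]
```

```bash
cat >> h.py <<'E'
from scipy.spatial.transform import Rotation as Ro
TR=np.array([.5757,.2403]);TY=np.radians(23.53)
def tr(x,y):  # tray mm -> world
    c,s=np.cos(TY),np.sin(TY);return TR+np.array([c*x-s*y,s*x+c*y])/1000
def pose():
    s=arm.observe();R=Ro.from_rotvec(s["ee_rot"]).as_matrix()
    return np.array(s["position"]),np.degrees(np.arctan2(R[1,0],R[0,0])),s
def go(xy,z,yaw,step=.04,start=None):
    """rows from the current pose (or start) to xy,z,yaw: straight, turning evenly"""
    p,y0,_=pose() if start is None else (np.array(start[:3]),start[3],0)
    t=np.r_[xy,z];dy=(yaw-y0+180)%360-180
    n=int(np.ceil(max(np.linalg.norm(t-p)/step,abs(dy)/8,1)))
    d=(t-p)/n;out=[]
    for i in range(n):
        a=np.radians(y0+dy*i/n);c,s=np.cos(a),np.sin(a)
        out.append([round(v,4) for v in (c*d[0]+s*d[1],s*d[0]-c*d[1],-d[2],-dy/n/90)])
    print(f"n={n} dyaw={dy:.1f} target {t.round(4)}")
    if abs(dy)<3: print("each",out[n//2])
    else:
        for r in out:print(r)
    return np.r_[t,yaw]
def st():
    p,y,s=pose();print(p.round(4),"yaw",round(y,1),"F",np.round(s["force"],1),"w",round(s["width"],3),"g",s["gripper_force"],"q",np.round(s["joints"],2),"t",s["clock"])
E
python3 -c "
from h import *
st(); g=go([.640,.058],.23,23.5); go([.640,.058],.025,23.5,.04,g)"
```

```text
[ 0.1971 -0.5931  0.2267] yaw 18.4 F [-0.1  0.8 -0.4] w 1.003 g 0.0 q [ 1.15  0.43  0.02  1.57 -0.01  1.13 -0.08] t 1.35
n=20 dyaw=5.1 target [0.64  0.058 0.23 ]
[np.float64(0.0313), np.float64(-0.0239), np.float64(-0.0002), np.float64(-0.0028)]
[np.float64(0.0314), np.float64(-0.0238), np.float64(-0.0002), np.float64(-0.0028)]
[np.float64(0.0315), np.float64(-0.0236), np.float64(-0.0002), np.float64(-0.0028)]
[np.float64(0.0316), np.float64(-0.0235), np.float64(-0.0002), np.float64(-0.0028)]
[np.float64(0.0317), np.float64(-0.0234), np.float64(-0.0002), np.float64(-0.0028)]
[np.float64(0.0318), np.float64(-0.0232), np.float64(-0.0002), np.float64(-0.0028)]
[np.float64(0.0319), np.float64(-0.0231), np.float64(-0.0002), np.float64(-0.0028)]
[np.float64(0.032), np.float64(-0.0229), np.float64(-0.0002), np.float64(-0.0028)]
[np.float64(0.0321), np.float64(-0.0228), np.float64(-0.0002), np.float64(-0.0028)]
[np.float64(0.0322), np.float64(-0.0226), np.float64(-0.0002), np.float64(-0.0028)]
[np.float64(0.0323), np.float64(-0.0225), np.float64(-0.0002), np.float64(-0.0028)]
[np.float64(0.0
[... 157 characters left out ...]
float64(0.0326), np.float64(-0.0221), np.float64(-0.0002), np.float64(-0.0028)]
[np.float64(0.0327), np.float64(-0.0219), np.float64(-0.0002), np.float64(-0.0028)]
[np.float64(0.0328), np.float64(-0.0218), np.float64(-0.0002), np.float64(-0.0028)]
[np.float64(0.0329), np.float64(-0.0216), np.float64(-0.0002), np.float64(-0.0028)]
[np.float64(0.033), np.float64(-0.0215), np.float64(-0.0002), np.float64(-0.0028)]
[np.float64(0.0331), np.float64(-0.0213), np.float64(-0.0002), np.float64(-0.0028)]
[np.float64(0.0332), np.float64(-0.0212), np.float64(-0.0002), np.float64(-0.0028)]
n=6 dyaw=0.0 target [0.64  0.058 0.025]
each [np.float64(0.0), np.float64(0.0), np.float64(0.0342), np.float64(-0.0)]
```

move_arm:
  motion:
    - {"tx": 0.032,"ty": -0.023,"twist": -0.005}
    - {"tx": 0.032,"ty": -0.023,"twist": -0.005}
    - {"tx": 0.032,"ty": -0.023,"twist": -0.005}
    - {"tx": 0.032,"ty": -0.023,"twist": -0.005}
    - {"tx": 0.032,"ty": -0.023,"twist": -0.005}
    - {"tx": 0.032,"ty": -0.023,"twist": -0.005}
    - {"tx": 0.032,"ty": -0.023,"twist": -0.005}
    - {"tx": 0.032,"ty": -0.023,"twist": -0.005}
    - {"tx": 0.032,"ty": -0.023,"twist": -0.005}
    - {"tx": 0.032,"ty": -0.023,"twist": -0.005}
  gripper: -0.1

```text
invalid input
```

```bash
python3 -c "
from h import *
st(); g=go([.640,.058],.23,23.5)"
```

```text
[ 0.1971 -0.5931  0.2267] yaw 18.4 F [-0.1  0.8 -0.4] w 1.003 g 0.0 q [ 1.15  0.43  0.02  1.57 -0.01  1.13 -0.08] t 1.35
n=20 dyaw=5.1 target [0.64  0.058 0.23 ]
[np.float64(0.0313), np.float64(-0.0239), np.float64(-0.0002), np.float64(-0.0028)]
[np.float64(0.0314), np.float64(-0.0238), np.float64(-0.0002), np.float64(-0.0028)]
[np.float64(0.0315), np.float64(-0.0236), np.float64(-0.0002), np.float64(-0.0028)]
[np.float64(0.0316), np.float64(-0.0235), np.float64(-0.0002), np.float64(-0.0028)]
[np.float64(0.0317), np.float64(-0.0234), np.float64(-0.0002), np.float64(-0.0028)]
[np.float64(0.0318), np.float64(-0.0232), np.float64(-0.0002), np.float64(-0.0028)]
[np.float64(0.0319), np.float64(-0.0231), np.float64(-0.0002), np.float64(-0.0028)]
[np.float64(0.032), np.float64(-0.0229), np.float64(-0.0002), np.float64(-0.0028)]
[np.float64(0.0321), np.float64(-0.0228), np.float64(-0.0002), np.float64(-0.0028)]
[np.float64(0.0322), np.float64(-0.0226), np.float64(-0.0002), np.float64(-0.0028)]
[np.float64(0.0323), np.float64(-0.0225), np.float64(-0.0002), np.float64(-0.0028)]
[np.float64(0.0324), np.float64(-0.0223), np.float64(-0.0002), np.float64(-0.0028)]
[np.float64(0.0325), np.float64(-0.0222), np.float64(-0.0002), np.float64(-0.0028)]
[np.float64(0.0326), np.float64(-0.0221), np.float64(-0.0002), np.float64(-0.0028)]
[np.float64(0.0327), np.float64(-0.0219), np.float64(-0.0002), np.float64(-0.0028)]
[np.float64(0.0328), np.float64(-0.0218), np.float64(-0.0002), np.float64(-0.0028)]
[np.float64(0.0329), np.float64(-0.0216), np.float64(-0.0002), np.float64(-0.0028)]
[np.float64(0.033), np.float64(-0.0215), np.float64(-0.0002), np.float64(-0.0028)]
[np.float64(0.0331), np.float64(-0.0213), np.float64(-0.0002), np.float64(-0.0028)]
[np.float64(0.0332), np.float64(-0.0212), np.float64(-0.0002), np.float64(-0.0028)]
```

move_arm:
  motion:
    - {"tx": 0.032,"ty": -0.023,"tz": 0,"twist": -0.005}
    - {"tx": 0.032,"ty": -0.023,"tz": 0,"twist": -0.005}
    - {"tx": 0.032,"ty": -0.023,"tz": 0,"twist": -0.005}
    - {"tx": 0.032,"ty": -0.023,"tz": 0,"twist": -0.005}
    - {"tx": 0.032,"ty": -0.023,"tz": 0,"twist": -0.005}
    - {"tx": 0.032,"ty": -0.023,"tz": 0,"twist": -0.005}
    - {"tx": 0.032,"ty": -0.023,"tz": 0,"twist": -0.005}
    - {"tx": 0.032,"ty": -0.023,"tz": 0,"twist": -0.005}
    - {"tx": 0.032,"ty": -0.023,"tz": 0,"twist": -0.005}
    - {"tx": 0.032,"ty": -0.023,"tz": 0,"twist": -0.005}
  gripper: -0.1
  squeeze: 6

```text
clock: 2.35
position: [0.4175, -0.2647, 0.227]
ee_rot: [3.079, 0.623, 0.001]
force: [-0.1, -0.3, 0.2]
width: 0.55
gripper_force: 0.0
```

```bash
sed -i 's/abs(dy)<3: print/abs(dy)<4: print/; s/round(v,4) for v/round(float(v),4) for v/' h.py; python3 -c "
from h import *
st(); g=go([.640,.058],.23,23.5)"
```

```text
[ 0.4175 -0.2647  0.227 ] yaw 22.9 F [-0.1 -0.3  0.2] w 0.55 g 0.0 q [ 0.6   0.23 -0.17  1.87  0.05  1.04 -0.76] t 2.35
n=10 dyaw=0.6 target [0.64  0.058 0.23 ]
each [0.0332, -0.0209, -0.0003, -0.0007]
```

move_arm:
  motion:
    - {"tx": 0.033,"ty": -0.021,"tz": 0,"twist": -0.001}
    - {"tx": 0.033,"ty": -0.021,"tz": 0,"twist": -0.001}
    - {"tx": 0.033,"ty": -0.021,"tz": 0,"twist": -0.001}
    - {"tx": 0.033,"ty": -0.021,"tz": 0,"twist": -0.001}
    - {"tx": 0.033,"ty": -0.021,"tz": 0,"twist": -0.001}
    - {"tx": 0.033,"ty": -0.021,"tz": 0,"twist": 0}
    - {"tx": 0.033,"ty": -0.021,"tz": 0,"twist": 0}
    - {"tx": 0.033,"ty": -0.021,"tz": 0,"twist": 0}
    - {"tx": 0.033,"ty": -0.021,"tz": 0,"twist": 0}
    - {"tx": 0.033,"ty": -0.021,"tz": 0,"twist": 0}
    - {"tx": 0,"ty": 0,"tz": 0.04,"twist": 0}
    - {"tx": 0,"ty": 0,"tz": 0.04,"twist": 0}

```text
clock: 3.55
position: [0.6388, 0.059, 0.1466]
ee_rot: [-3.076, -0.639, -0.005]
force: [0.8, -1.0, -1.5]
width: 0.551
gripper_force: 0.0
```

```bash
python3 - <<'E'
from h import *
st(); g=go([.640,.058],.025,23.5)
im=arm.get_image("side");cv2.imwrite("pics/s1.png",cv2.resize(im[100:330,140:440,::-1],None,fx=2.5,fy=2.5,interpolation=2))
E
```

```text
[0.6388 0.059  0.1466] yaw 23.5 F [ 0.8 -1.  -1.5] w 0.551 g 0.0 q [ 0.01  0.55 -0.28  1.61  0.17  1.   -1.48] t 3.55
n=4 dyaw=0.0 target [0.64  0.058 0.025]
each [0.0002, 0.0003, 0.0304, -0.0001]
```

View pics/s1.png

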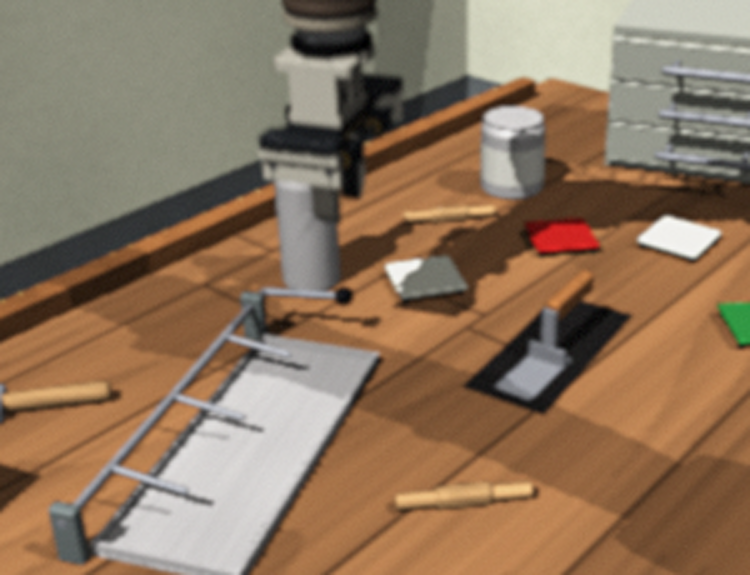

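The side view shows the gripper above the knob (crop 345,295), with the lever level and the keeper down. I'm descending over the ball.

move_arm:
  motion:
    - {"tx": 0.001,"ty": 0,"tz": 0.03,"twist": 0}
    - {"tx": 0,"ty": 0,"tz": 0.03,"twist": 0}
    - {"tx": 0,"ty": 0,"tz": 0.03,"twist": 0}
    - {"tx": 0,"ty": 0,"tz": 0.031,"twist": 0}

```text
clock: 4.0
position: [0.6389, 0.057, 0.0257]
ee_rot: [3.077, 0.634, 0.001]
force: [0.9, 0.4, -0.3]
width: 0.55
gripper_force: 0.0
```

move_arm:
  motion:
    - {"tx": 0,"ty": 0,"tz": 0,"twist": 0}
    - {"tx": 0,"ty": 0,"tz": 0,"twist": 0}
    - {"tx": 0,"ty": 0,"tz": 0,"twist": 0}
    - {"tx": 0,"ty": 0,"tz": 0,"twist": 0}
    - {"tx": 0,"ty": 0,"tz": 0,"twist": 0}
  gripper: 1

```text
clock: 4.5
position: [0.6386, 0.0599, 0.0274]
ee_rot: [-3.074, -0.637, -0.003]
force: [-0.2, 5.9, 1.2]
width: 0.21
gripper_force: 6.0
```

move_arm:
  motion:
    - {"tx": 0,"ty": -0.002,"tz": -0.007,"twist": 0}
    - {"tx": 0.001,"ty": 0,"tz": -0.007,"twist": 0}
    - {"tx": 0.0015,"ty": 0,"tz": -0.007,"twist": 0}
    - {"tx": 0.002,"ty": 0,"tz": -0.007,"twist": 0}
    - {"tx": 0.0025,"ty": 0,"tz": -0.0065,"twist": 0}
    - {"tx": 0.003,"ty": 0,"tz": -0.0065,"twist": 0}
    - {"tx": 0.0045,"ty": 0,"tz": -0.008,"twist": 0}
    - {"tx": 0,"ty": 0,"tz": 0,"twist": 0}

```text
clock: 5.3
position: [0.6527, 0.0662, 0.077]
ee_rot: [-3.076, -0.636, -0.007]
force: [2.6, 3.3, -1.0]
width: 0.207
gripper_force: 6.0
```

```bash
python3 - <<'E'
from h import *
st()
im=arm.get_image("side");cv2.imwrite("pics/s2.png",cv2.resize(im[100:330,140:440,::-1],None,fx=2.5,fy=2.5,interpolation=2))
# next: back off to -x 75mm, up, turn to 113.5
p,y,_=pose(); d=p[:2]-TR; c,s=np.cos(TY),np.sin(TY);print("tray xy",c*d[0]+s*d[1],-s*d[0]+c*d[1])
E
```

```text
[0.6527 0.0662 0.077 ] yaw 23.4 F [ 2.6  3.3 -1. ] w 0.207 g 5.999952927231789 q [-0.01  0.64 -0.26  1.63  0.2   0.89 -1.52] t 5.3
tray xy 0.0005439850950137298 -0.19036346052303396
```

View pics/s2.png

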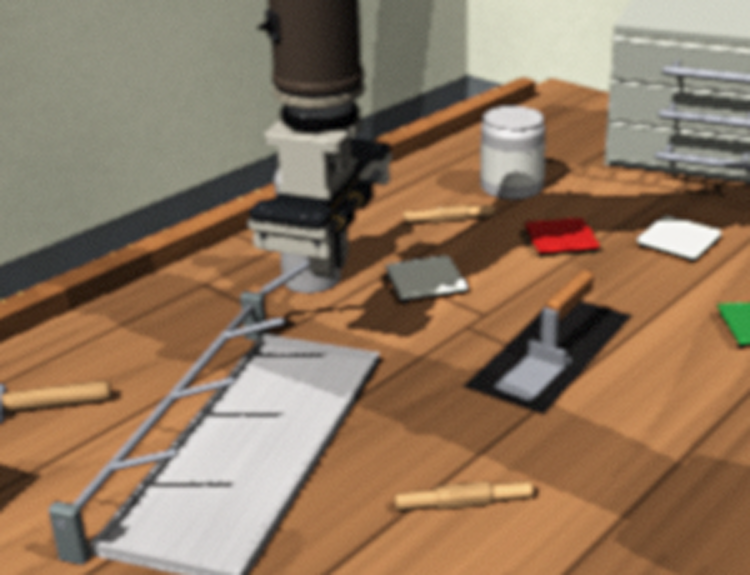

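Keeper is up about 33° and the bottle limits this grasp. I'll let go, turn, and push the knob the rest of the way from the robot's side.

move_arm:
  motion:
    - {"tx": 0,"ty": 0,"tz": 0,"twist": 0}
    - {"tx": 0,"ty": 0,"tz": 0,"twist": 0}
    - {"tx": 0,"ty": 0,"tz": 0,"twist": 0}
    - {"tx": -0.02,"ty": 0,"tz": 0,"twist": 0}
    - {"tx": -0.03,"ty": 0,"tz": 0,"twist": 0}
    - {"tx": -0.03,"ty": 0,"tz": 0,"twist": 0}
  gripper: 0

```text
clock: 5.95
position: [0.5761, 0.0325, 0.0744]
ee_rot: [3.076, 0.635, -0.001]
force: [0.4, -0.8, -0.8]
width: 0.501
gripper_force: 0.0
```

move_arm:
  motion:
    - {"tx": 0,"ty": 0,"tz": 0,"twist": -0.084}
    - {"tx": 0,"ty": 0,"tz": 0,"twist": -0.084}
    - {"tx": 0,"ty": 0,"tz": 0,"twist": -0.084}
    - {"tx": 0,"ty": 0,"tz": 0,"twist": -0.084}
    - {"tx": 0,"ty": 0,"tz": 0,"twist": -0.083}
    - {"tx": 0,"ty": 0,"tz": 0,"twist": -0.083}
    - {"tx": 0,"ty": 0,"tz": 0,"twist": -0.083}
    - {"tx": 0,"ty": 0,"tz": 0,"twist": -0.083}
    - {"tx": 0,"ty": 0,"tz": 0,"twist": -0.083}
    - {"tx": 0,"ty": 0,"tz": 0,"twist": -0.083}
    - {"tx": 0,"ty": 0,"tz": 0,"twist": -0.083}
    - {"tx": 0,"ty": 0,"tz": 0,"twist": -0.083}
  gripper: 1

```text
clock: 7.15
position: [0.577, 0.0326, 0.0745]
ee_rot: [-1.72, -2.629, 0.002]
force: [0.2, 0.2, -0.7]
width: 0.008
gripper_force: 0.0
```

```bash
sed -i 's/TR=np.array.*;TY/TR=np.array([.575,.2425]);TY/' h.py; cat >>h.py <<'E'
def wt(p):
    d=np.array(p)[:2]-TR;c,s=np.cos(TY),np.sin(TY);return (1000*np.array([c*d[0]+s*d[1],-s*d[0]+c*d[1]])).round(1)
E
python3 -c "
from h import *
st();print(wt(pose()[0]))"
```

```text
[0.577  0.0326 0.0745] yaw 113.6 F [ 0.2  0.2 -0.7] w 0.008 g 0.0 q [ 0.32  0.63 -0.68  1.81  0.5   0.88 -0.19] t 7.15
[ -82.  -193.3]
```

move_arm:
  motion:
    - {"tx": 0,"ty": 0.025,"tz": -0.01,"twist": 0}
    - {"tx": 0,"ty": 0.02,"tz": 0,"twist": 0}
    - {"tx": 0,"ty": 0.01,"tz": -0.004,"twist": 0}
    - {"tx": 0,"ty": 0.01,"tz": -0.005,"twist": 0}
    - {"tx": 0,"ty": 0.01,"tz": -0.005,"twist": 0}
    - {"tx": 0,"ty": 0.01,"tz": -0.005,"twist": 0}
    - {"tx": 0,"ty": 0.01,"tz": -0.004,"twist": 0}
    - {"tx": 0,"ty": 0.01,"tz": -0.003,"twist": 0}
    - {"tx": 0,"ty": 0.005,"tz": -0.002,"twist": 0}
    - {"tx": 0,"ty": 0,"tz": 0,"twist": 0}

```text
clock: 8.15
position: [0.6765, 0.0754, 0.1234]
ee_rot: [1.726, 2.62, -0.007]
force: [-39.2, -15.6, 88.4]
width: 0.003
gripper_force: 46.1
```

```bash
python3 - <<'E'
from h import *
st();print(wt(pose()[0]))
im=arm.get_image("side");cv2.imwrite("pics/s3.png",cv2.resize(im[100:330,140:440,::-1],None,fx=2,fy=2,interpolation=2))
E
```

```text
[0.6765 0.0754 0.1234] yaw 113.3 F [-39.2 -15.6  88.4] w 0.003 g 46.12952470779419 q [ 0.21  0.71 -0.67  1.5   0.48  1.1  -0.16] t 8.15
[  26.3 -193.7]
```

View pics/s3.png

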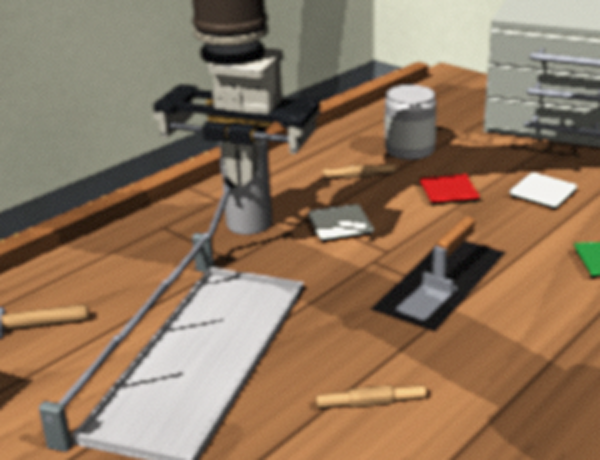

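move_arm:
  motion:
    - {"tx": 0,"ty": -0.01,"tz": -0.005,"twist": 0}
    - {"tx": 0,"ty": -0.02,"tz": -0.005,"twist": 0}
    - {"tx": 0,"ty": -0.03,"tz": -0.02,"twist": 0}
    - {"tx": 0,"ty": -0.03,"tz": -0.03,"twist": 0}

```text
clock: 8.6
position: [0.5935, 0.0401, 0.172]
ee_rot: [-1.725, -2.623, 0.004]
force: [0.6, -0.5, 0.4]
width: 0.007
gripper_force: 0.0
```

```bash
python3 - <<'E'
from h import *
st();print(wt(pose()[0]))
for n in("side","top"):
    im=arm.get_image(n)
    for r in arm.place_of(n,"knob")[:2]: print(n,r["conf"],np.array(r["point"])*[640,400])
    if n=="side": cv2.imwrite("pics/s4.png",cv2.resize(im[100:330,140:340,::-1],None,fx=2.6,fy=2.6,interpolation=2))
for a in(.8,1,1.2,1.3,1.45):
    k=np.r_[tr(74-90*np.cos(a),-195),.042+.09*np.sin(a)];print(a,w2p(k,"side"),w2p(k))
E
```

```text
[0.5935 0.0401 0.172 ] yaw 113.3 F [ 0.6 -0.5  0.4] w 0.007 g 0.0 q [ 0.34  0.55 -0.74  1.67  0.41  1.09 -0.11] t 8.6
[ -63.8 -192.9]
side 0.78 [252.416 188.   ]
side 0.25 [360.128 237.2  ]
0.8 [[267.56067205 196.74217765]] [[265.08230009 143.32488812]]
1 [[262.09107348 192.10709004]] [[261.87045733 136.24227295]]
1.2 [[255.97536548 188.43534851]] [[258.38142375 128.55793167]]
1.3 [[252.75994771 187.01430397]] [[256.58461178 124.60394251]]
1.45 [[247.84132295 185.44588702]] [[253.88614937 118.66994016]]
```

View pics/s4.png

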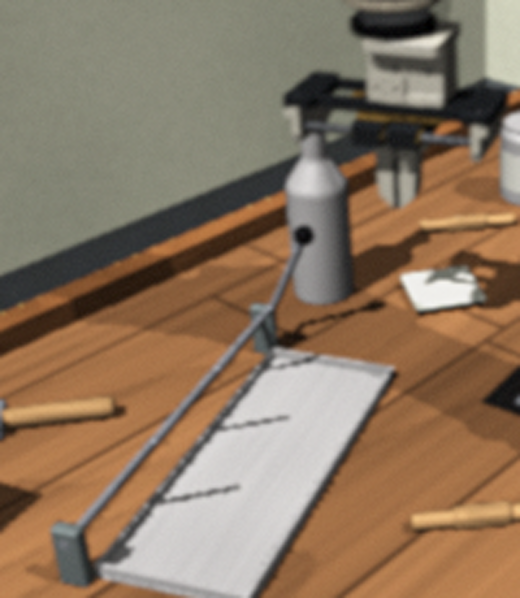

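The keeper is at about 1.28 rad. I'll push again with the tip at the ball's middle, in small steps.

move_arm:
  motion:
    - {"tx": -0.001,"ty": 0.03,"tz": 0.02,"twist": 0}
    - {"tx": 0,"ty": 0.03,"tz": 0.02,"twist": 0}
    - {"tx": 0,"ty": 0.025,"tz": 0,"twist": 0}
    - {"tx": 0,"ty": 0.004,"tz": 0,"twist": 0}
    - {"tx": 0,"ty": 0.004,"tz": 0,"twist": 0}

```text
clock: 9.3
position: [0.681, 0.0773, 0.1315]
ee_rot: [-1.725, -2.624, 0.002]
force: [-2.0, -0.9, 1.9]
width: 0.004
gripper_force: 1.1
```

move_arm:
  motion:
    - {"tx": 0,"ty": 0.004,"tz": 0,"twist": 0}
    - {"tx": 0,"ty": 0.004,"tz": 0,"twist": 0}

```text
clock: 9.5
position: [0.6883, 0.0803, 0.1339]
ee_rot: [-1.726, -2.625, 0.0]
force: [-6.5, -0.3, 13.2]
width: 0.005
gripper_force: 6.8
```

```bash
python3 - <<'E'
from h import *
st();print(wt(pose()[0]))
im=arm.get_image("side")
for r in arm.place_of("side","knob")[:1]: print(r["conf"],np.array(r["point"])*[640,400])
E
```

```text
[0.6883 0.0803 0.1339] yaw 113.3 F [-6.5 -0.3 13.2] w 0.005 g 6.8378278613090515 q [ 0.2   0.72 -0.68  1.45  0.47  1.14 -0.15] t 9.5
[  39.1 -193.9]
0.56 [252.672 185.88 ]
```

```bash
python3 - <<'E'
from h import *
im=arm.get_image("side")
cv2.imwrite("pics/s5.png",cv2.resize(im[120:240,200:330,::-1],None,fx=5,fy=5,interpolation=2))
E
```

```text
(no output)
```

View pics/s5.png

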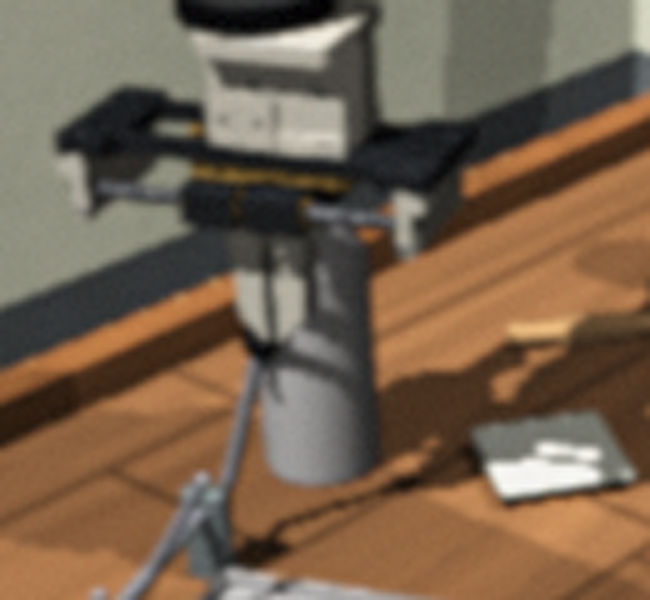

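The chamfered fingertips sit on top of the ball, so I'll back off, go about 25 mm lower and push with the flat of the finger.

move_arm:
  motion:
    - {"tx": 0,"ty": -0.02,"tz": -0.003,"twist": 0}
    - {"tx": 0,"ty": -0.035,"tz": 0,"twist": 0}
    - {"tx": 0,"ty": 0,"tz": 0.025,"twist": 0}
    - {"tx": 0,"ty": 0.02,"tz": 0,"twist": 0}
    - {"tx": 0,"ty": 0.01,"tz": 0,"twist": 0}
    - {"tx": 0,"ty": 0.005,"tz": 0,"twist": 0}
    - {"tx": 0,"ty": 0.005,"tz": 0,"twist": 0}

```text
clock: 10.35
position: [0.6755, 0.0746, 0.1113]
ee_rot: [1.726, 2.625, 0.001]
force: [-2.2, -1.1, 2.5]
width: 0.008
gripper_force: 1.3
```

```bash
python3 - <<'E'
from h import *
st();print(wt(pose()[0]))
E
```

```text
[0.6755 0.0746 0.1113] yaw 113.3 F [-2.2 -1.1  2.5] w 0.008 g 1.3308325409889221 q [ 0.21  0.72 -0.67  1.51  0.49  1.08 -0.16] t 10.35
[  25.1 -194. ]
```

move_arm:
  motion:
    - {"tx": 0,"ty": 0.004,"tz": 0.001,"twist": 0}
    - {"tx": 0,"ty": 0.004,"tz": 0.001,"twist": 0}

```text
clock: 10.55
position: [0.6824, 0.0773, 0.1089]
ee_rot: [1.727, 2.624, -0.001]
force: [-2.1, -1.0, 1.7]
width: 0.004
gripper_force: 1.1
```

move_arm:
  motion:
    - {"tx": 0,"ty": 0.003,"tz": 0.001,"twist": 0}

```text
clock: 10.65
position: [0.6853, 0.0786, 0.1077]
ee_rot: [1.727, 2.625, -0.0]
force: [-1.4, -0.7, 1.9]
width: 0.008
gripper_force: 1.0
```

```bash
python3 - <<'E'
from h import *
st();print(wt(pose()[0]))
im=arm.get_image("side")
for r in arm.place_of("side","knob")[:1]: print(r["conf"],np.array(r["point"])*[640,400])
E
```

```text
[0.6853 0.0786 0.1077] yaw 113.3 F [-1.4 -0.7  1.9] w 0.008 g 1.0387220978736877 q [ 0.2   0.74 -0.67  1.48  0.49  1.09 -0.16] t 10.65
[  35.7 -194.3]
0.77 [245.824 184.4  ]
```

move_arm:
  motion:
    - {"tx": 0,"ty": 0.003,"tz": 0,"twist": 0}

```text
clock: 10.85
position: [0.6877, 0.0796, 0.1076]
ee_rot: [-1.726, -2.624, 0.001]
force: [-2.6, -0.8, 1.5]
width: 0.006
gripper_force: 1.0
```

move_arm:
  motion:
    - {"tx": 0,"ty": 0.003,"tz": 0,"twist": 0}

```text
clock: 10.95
position: [0.6885, 0.0799, 0.1073]
ee_rot: [-1.725, -2.622, 0.007]
force: [-18.2, -6.3, 12.5]
width: 0.004
gripper_force: 10.3
```

move_arm:
  motion:
    - {"tx": 0,"ty": -0.01,"tz": 0,"twist": 0}
    - {"tx": 0,"ty": -0.04,"tz": 0,"twist": 0}
    - {"tx": 0,"ty": -0.04,"tz": 0,"twist": 0}
  gripper: 0

```text
clock: 11.25
position: [0.6074, 0.0457, 0.1075]
ee_rot: [1.726, 2.625, 0.002]
force: [-0.5, -0.0, 0.2]
width: 0.223
gripper_force: 0.0
```

```bash
python3 - <<'E'
from h import *
for n in("side","top"):
    im=arm.get_image(n)
    for q in("handle","knob","scraper"):
        for r in arm.place_of(n,q)[:1]: print(n,q,round(r["conf"],2),np.array(r["point"])*[640,400])
    for r in arm.regions_of(n,"marker1"): print(n,r["conf"],rect(r["region"],.013,n))
k=np.r_[tr(74-90*np.cos(1.45),-195),.042+.09*np.sin(1.45)];print(w2p(k,"side"),w2p(k))
cv2.imwrite("pics/t5.png",cv2.resize(im[190:280,240:400,::-1],None,fx=5,fy=5,interpolation=2))
st(); go([.4531,-.070],.1077,96)
E
```

```text
side handle 0.69 [366.784 217.2  ]
side knob 0.57 [242.112 185.6  ]
side scraper 0.7 [362.368 239.2  ]
side 0.69 [array([ 474. , -334.5]), array([79.3, 96.7]), np.float64(5.9)]
side 0.6 [array([640.3, -69.6]), array([79. , 92.9]), np.float64(56.2)]
side 0.57 [array([ 583.5, -252.4]), array([76.3, 87.8]), np.float64(48.4)]
side 0.56 [array([ 304.7, -220.1]), array([76. , 88.5]), np.float64(43.8)]
top knob 0.75 [446.208 119.4  ]
top 0.84 [array([ 476., -343.]), array([79.8, 80.5]), np.float64(0.6)]
top 0.61 [array([ 590. , -257.4]), array([77.2, 75.7]), np.float64(50.1)]
top 0.58 [array([658.5, -81.4]), array([79.1, 53.5]), np.float64(52.4)]
[[247.84132295 185.44588702]] [[253.88614937 118.66994016]]
[0.6088 0.046  0.1077] yaw 113.3 F [-0.8 -0.4  0.3] w 0.497 g 0.0 q [ 0.3   0.63 -0.7   1.7   0.47  0.98 -0.16] t 11.75
n=5 dyaw=-17.3 target [ 0.4531 -0.07    0.1077]
[-0.009, -0.0378, -0.0, 0.0385]
[-0.0112, -0.0372, -0.0, 0.0385]
[-0.0135, -0.0364, -0.0, 0.0385]
[-0.0156, -0.0356, -0.0, 0.0385]
[-0.0178, -0.0345, -0.0, 0.0385]
```

View pics/t5.png

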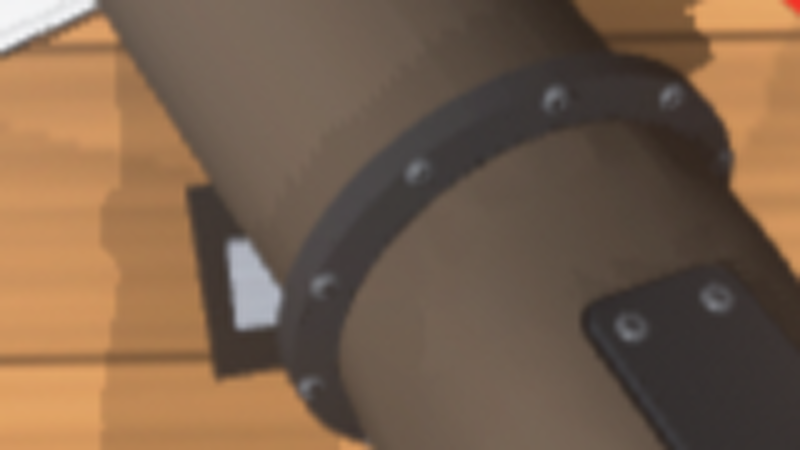

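The arm hides most of the scraper, but its front edge is visible at px (285.6,238)–(287.4,256.4), as before.

```bash
python3 - <<'E'
from h import *
f=p2w([[285.6,238],[287.4,256.4]],.002);print(f,f.mean(0), np.degrees(np.arctan2(*(f[0]-f[1])[1::-1])))
m=f.mean(0)[:2]
for y in(95,96,97,98):
    d=np.array([np.cos(np.radians(y)),np.sin(np.radians(y))]);print(y,m-.102*d, "end",w2p(np.r_[m-.152*d,.067]))
E
```

```text
[[0.46399835 0.03274876 0.002     ]
 [0.42184394 0.0291544  0.002     ]] [0.44292114 0.03095158 0.002     ] 4.8736228207642815
95 [ 0.45181103 -0.07066028] end [[354.48597153 239.36376007]]
96 [ 0.45358305 -0.07048966] end [[354.33719169 238.14840459]]
97 [ 0.45535182 -0.07028813] end [[354.16736618 236.9362495 ]]
98 [ 0.4571168  -0.07005576] end [[353.9765615  235.72765955]]
```

move_arm:
  motion:
    - {"tx": -0.009,"ty": -0.038,"tz": 0,"twist": 0.0385}
    - {"tx": -0.011,"ty": -0.037,"tz": 0,"twist": 0.0385}
    - {"tx": -0.0135,"ty": -0.0365,"tz": 0,"twist": 0.0385}
    - {"tx": -0.0155,"ty": -0.0355,"tz": 0,"twist": 0.0385}
    - {"tx": -0.018,"ty": -0.0345,"tz": 0,"twist": 0.0385}
    - {"tx": 0,"ty": 0,"tz": 0,"twist": 0}

```text
clock: 12.35
position: [0.4482, -0.074, 0.1071]
ee_rot: [-2.108, -2.328, 0.007]
force: [-0.3, 0.2, 0.3]
width: 0.501
gripper_force: 0.0
```

move_arm:
  motion:
    - {"tx": 0.003,"ty": 0.005,"tz": 0.015,"twist": 0}
    - {"tx": 0,"ty": 0,"tz": 0.025,"twist": 0}
    - {"tx": 0,"ty": 0,"tz": 0.025,"twist": 0}
    - {"tx": 0,"ty": 0,"tz": 0,"twist": 0}

```text
clock: 12.75
position: [0.456, -0.0664, 0.0406]
ee_rot: [-2.098, -2.334, 0.003]
force: [-1.6, 0.3, 1.0]
width: 0.496
gripper_force: 0.0
```

```bash
python3 - <<'E'
from h import *
st()
im=arm.get_image("side")
cv2.imwrite("pics/s6.png",cv2.resize(im[150:270,290:430,::-1],None,fx=5,fy=5,interpolation=2))
E
```

```text
[ 0.456  -0.0664  0.0406] yaw 96.1 F [-1.6  0.3  1. ] w 0.496 g 0.0 q [ 0.49  0.52 -0.61  2.12  0.48  0.65 -0.34] t 12.75
```

View pics/s6.png

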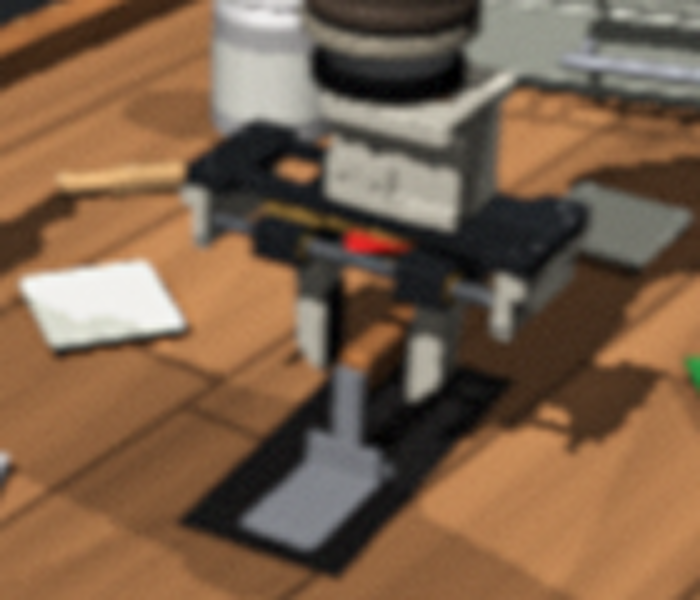

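The open fingers straddle the handle well. Closing.

move_arm:
  motion:
    - {"tx": -0.002,"ty": -0.002,"tz": -0.002,"twist": 0}
    - {"tx": 0,"ty": 0,"tz": 0,"twist": 0}
    - {"tx": 0,"ty": 0,"tz": 0,"twist": 0}
    - {"tx": 0,"ty": 0,"tz": 0,"twist": 0}
    - {"tx": 0,"ty": 0,"tz": 0,"twist": 0}
    - {"tx": 0,"ty": 0,"tz": 0,"twist": 0}
    - {"tx": 0,"ty": 0,"tz": 0,"twist": 0}
  gripper: 1
  squeeze: 55

```text
clock: 13.5
position: [0.4555, -0.0695, 0.0452]
ee_rot: [2.102, 2.334, 0.0]
force: [0.6, -1.1, 7.3]
width: 0.17
gripper_force: 55.0
```

```bash
python3 - <<'E'
from h import *
st()
E
```

```text
[ 0.4555 -0.0695  0.0452] yaw 96.0 F [ 0.6 -1.1  7.3] w 0.17 g 54.9598091840744 q [ 0.51  0.51 -0.61  2.12  0.48  0.65 -0.33] t 13.5
```

move_arm:
  motion:
    - {"tx": 0,"ty": 0,"tz": -0.01,"twist": 0}
    - {"tx": 0,"ty": 0,"tz": -0.025,"twist": 0}
    - {"tx": 0,"ty": -0.04,"tz": -0.025,"twist": 0}
    - {"tx": -0.02,"ty": -0.03,"tz": 0,"twist": 0}
    - {"tx": -0.04,"ty": 0,"tz": 0,"twist": 0}
    - {"tx": -0.04,"ty": 0,"tz": 0,"twist": 0}
    - {"tx": -0.04,"ty": 0,"tz": 0,"twist": 0}
    - {"tx": 0,"ty": 0,"tz": 0,"twist": 0}

```text
clock: 14.3
position: [0.4, -0.2214, 0.1051]
ee_rot: [2.109, 2.326, -0.002]
force: [-0.4, 0.3, -1.1]
width: 0.17
gripper_force: 55.0
```

```bash
python3 - <<'E'
from h import *
st()
im=arm.get_image("top");cv2.imwrite("pics/t7.png",im[:,:,::-1])
for r in arm.regions_of("top","marker1"): print(round(r["conf"],2),rect(r["region"],.013))
arm.get_image("side")
for r in arm.regions_of("side","marker1"): print("side",round(r["conf"],2),rect(r["region"],.013,"side"))
E
```

```text
[ 0.4    -0.2214  0.1051] yaw 95.6 F [-0.4  0.3 -1.1] w 0.17 g 54.956268668174744 q [ 0.91  0.4  -0.66  2.07  0.35  0.77  0.13] t 14.3
0.74 [array([781.2,  -0.8]), array([ 70.4, 115.3]), np.float64(89.0)]
0.67 [array([647.7, -74.5]), array([77.5, 76.1]), np.float64(54.9)]
0.62 [array([ 304.1, -218.3]), array([75.1, 54.2]), np.float64(43.2)]
0.61 [array([ 589.9, -260. ]), array([79.1, 79.9]), np.float64(48.6)]
0.59 [array([ 487.6, -342.6]), array([79.4, 52.6]), np.float64(89.0)]
side 0.92 [array([ 305.1, -221.3]), array([80. , 90.6]), np.float64(44.0)]
side 0.86 [array([ 583.8, -252.5]), array([79.9, 88.6]), np.float64(47.8)]
side 0.64 [array([641.1, -70.7]), array([74.4, 87.2]), np.float64(56.1)]
side 0.47 [array([ 452.6, -339.7]), array([35.7, 83.7]), np.float64(5.9)]
```

View pics/t7.png

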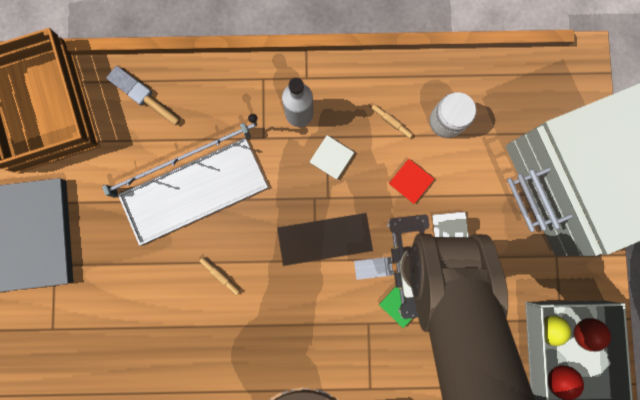

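The keeper is upright (knob 253,118), the scraper is held with its blade at (375,268), and both white markers are where they were: (332,157) and (451,228).

```bash
python3 - <<'E'
from h import *
g=go([.566,-.199],.105,55.8)
print(w2p([[*(pose()[0][:2]+.101*np.array([-.0976,.995])),.062]]))
E
```

```text
n=6 dyaw=-40.3 target [ 0.566 -0.199  0.105]
[-0.0003, 0.0278, -0.0, 0.0746]
[0.0029, 0.0276, -0.0, 0.0746]
[0.0062, 0.0271, -0.0, 0.0746]
[0.0093, 0.0262, -0.0, 0.0746]
[0.0123, 0.0249, -0.0, 0.0746]
[0.0151, 0.0233, -0.0, 0.0746]
[[352.25843845 269.97558635]]
```

move_arm:
  motion:
    - {"tx": 0,"ty": 0.028,"tz": 0,"twist": 0.0746}
    - {"tx": 0.003,"ty": 0.0275,"tz": 0,"twist": 0.0746}
    - {"tx": 0.006,"ty": 0.027,"tz": 0,"twist": 0.0746}
    - {"tx": 0.0095,"ty": 0.026,"tz": 0,"twist": 0.0746}
    - {"tx": 0.0125,"ty": 0.025,"tz": 0,"twist": 0.0746}
    - {"tx": 0.015,"ty": 0.0235,"tz": 0,"twist": 0.0746}
    - {"tx": 0,"ty": 0,"tz": 0.02,"twist": 0}
    - {"tx": 0,"ty": 0,"tz": 0,"twist": 0}

```text
clock: 15.3
position: [0.5651, -0.1971, 0.0827]
ee_rot: [-2.772, -1.472, 0.004]
force: [-0.9, 0.1, -1.6]
width: 0.17
gripper_force: 55.0
```

```bash
python3 - <<'E'
from h import *
st();g=go([.566,-.199],.0475,55.8)
im=arm.get_image("side");cv2.imwrite("pics/s8.png",cv2.resize(im[130:260,270:430,::-1],None,fx=4.6,fy=4.6,interpolation=2))
E
```

```text
[ 0.5651 -0.1971  0.0827] yaw 55.9 F [-0.9  0.1 -1.6] w 0.17 g 54.95647609233856 q [ 0.54  0.59 -0.43  1.76  0.31  0.86 -0.62] t 15.3
n=1 dyaw=-0.1 target [ 0.566  -0.199   0.0475]
each [-0.001, 0.0018, 0.0352, 0.0014]
```

View pics/s8.png

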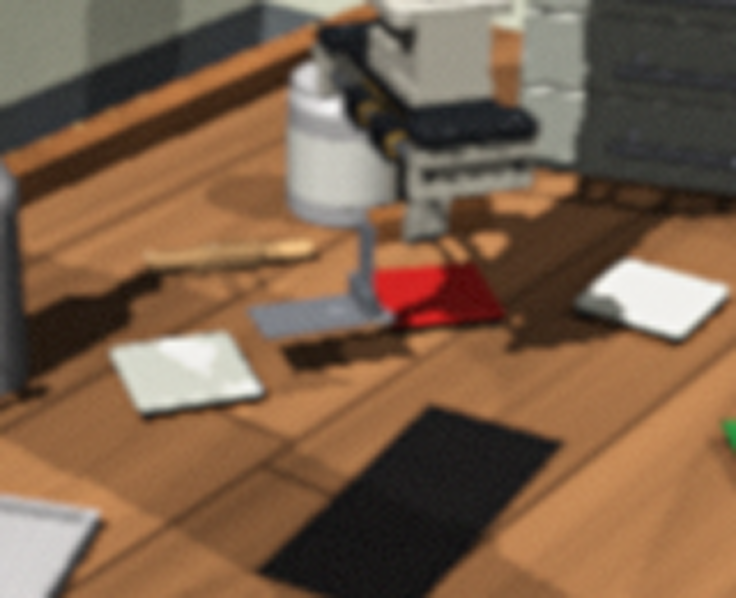

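Blade level, in line with the marker at crop (187,372) and clear of the red one. Going down and under it.

move_arm:
  motion:
    - {"tx": -0.001,"ty": 0.002,"tz": 0.02,"twist": 0}
    - {"tx": 0,"ty": 0,"tz": 0.015,"twist": 0}
    - {"tx": 0,"ty": 0,"tz": 0,"twist": 0}

```text
clock: 15.65
position: [0.5652, -0.2013, 0.0481]
ee_rot: [-2.775, -1.467, 0.005]
force: [-0.4, -0.6, -2.2]
width: 0.172
gripper_force: 55.0
```

```bash
python3 - <<'E'
from h import *
st()
im=arm.get_image("side");cv2.imwrite("pics/s9.png",cv2.resize(im[170:240,280:370,::-1],None,fx=8,fy=8,interpolation=2))
E
```

```text
[ 0.5652 -0.2013  0.0481] yaw 55.7 F [-0.4 -0.6 -2.2] w 0.172 g 54.956647753715515 q [ 0.54  0.63 -0.41  1.78  0.34  0.8  -0.64] t 15.65
```

View pics/s9.png

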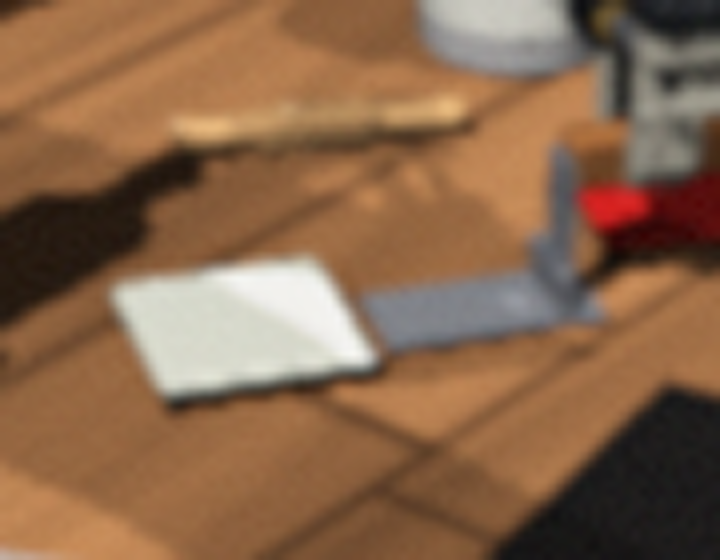

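move_arm:
  motion:
    - {"tx": 0.008,"ty": 0,"tz": 0.001,"twist": 0}
    - {"tx": 0.01,"ty": 0,"tz": 0,"twist": 0}
    - {"tx": 0.01,"ty": 0,"tz": 0,"twist": 0}
    - {"tx": 0.01,"ty": 0,"tz": 0,"twist": 0}
    - {"tx": 0.01,"ty": 0,"tz": 0,"twist": 0}
    - {"tx": 0.01,"ty": 0,"tz": 0,"twist": 0}

```text
clock: 16.3
position: [0.6006, -0.1528, 0.0488]
ee_rot: [2.777, 1.469, 0.0]
force: [-0.3, -0.2, -1.6]
width: 0.168
gripper_force: 55.0
```

```bash
python3 - <<'E'
from h import *
st()
im=arm.get_image("side");im=arm.get_image("top")
for n in("side","top"):
  for r in arm.regions_of(n,"marker1"): print(n,round(r["conf"],2),rect(r["region"],.013,n))
E
```

```text
[ 0.6006 -0.1528  0.0488] yaw 55.7 F [-0.3 -0.2 -1.6] w 0.168 g 54.95653510093689 q [ 0.44  0.65 -0.41  1.74  0.34  0.82 -0.73] t 16.3
side 0.85 [array([643. , -70.1]), array([79.2, 96.3]), np.float64(56.3)]
side 0.81 [array([ 583.7, -252.6]), array([76.3, 86.4]), np.float64(46.5)]
side 0.59 [array([ 305.9, -222.1]), array([76.9, 84. ]), np.float64(43.8)]
side 0.53 [array([ 471.9, -339.2]), array([79.3, 97.9]), np.float64(5.8)]
top 0.96 [array([649.6, -76.2]), array([76.3, 74.8]), np.float64(54.9)]
top 0.78 [array([ 306.3, -222.8]), array([76.1, 62.1]), np.float64(42.0)]
```

move_arm:
  motion:
    - {"tx": 0.01,"ty": 0,"tz": 0.001,"twist": 0}
    - {"tx": 0.008,"ty": 0,"tz": 0,"twist": 0}
    - {"tx": 0.004,"ty": 0,"tz": 0,"twist": 0}
    - {"tx": 0.003,"ty": 0,"tz": 0,"twist": 0}
    - {"tx": 0,"ty": 0,"tz": -0.006,"twist": 0}
    - {"tx": 0,"ty": 0,"tz": -0.01,"twist": 0}
    - {"tx": 0,"ty": 0,"tz": -0.01,"twist": 0}
    - {"tx": 0,"ty": 0,"tz": 0,"twist": 0}

```text
clock: 17.3
position: [0.6153, -0.1335, 0.076]
ee_rot: [2.776, 1.466, 0.004]
force: [0.2, -0.0, -2.6]
width: 0.171
gripper_force: 55.0
```

```bash
python3 - <<'E'
from h import *
st(); p=pose()[0]
im=arm.get_image("side");im=arm.get_image("top")
z=p[2]-.0455+.008
for n in("side","top"):
  for r in arm.regions_of(n,"marker1"):
    R=rect(r["region"],z,n); print(n,round(r["conf"],2),R,"rel",np.linalg.norm(np.array(R[0])/1000-p[:2]))
E
```

```text
[ 0.6153 -0.1335  0.076 ] yaw 55.7 F [ 0.2 -0.  -2.6] w 0.171 g 54.9569445848465 q [ 0.41  0.63 -0.42  1.69  0.32  0.88 -0.74] t 17.3
side 0.88 [array([ 289.2, -179.9]), array([75.9, 86.8]), np.float64(45.4)] rel 0.32939122449425257
side 0.78 [array([ 449.9, -292. ]), array([73.3, 82.7]), np.float64(5.9)] rel 0.2290823950603891
side 0.7 [array([648.7, -64.9]), array([76.2, 89.9]), np.float64(56.1)] rel 0.0763049259797265
side 0.68 [array([ 556.7, -210.9]), array([74.3, 84.8]), np.float64(49.3)] rel 0.09707742880865494
side 0.28 [array([ 662.3, -149.5]), array([ 27.1, 148.9]), np.float64(33.9)] rel 0.049637454360444866
top 0.85 [array([654.6, -69.4]), array([73.1, 74.6]), np.float64(56.6)] rel 0.07519326523411711
top 0.53 [array([ 306.8, -189.6]), array([59.7, 30.6]), np.float64(8.9)] rel 0.313565572690253
```

```bash
python3 - <<'E'
from h import *
p,y,_=pose(); t=tr(7,31); print(t,w2p([[*t,.1]]))
# ramped rows
d=t-p[:2]; D=np.linalg.norm(d); prof=np.array([.25,.5,.75]+[1]*14+[.75,.5,.25]); prof/=prof.sum(); dz=.024; dy=113.5-y
a=y
for f in prof:
    r=np.radians(a);c,s=np.cos(r),np.sin(r);v=d*f
    print([round(float(q),4) for q in(c*v[0]+s*v[1],s*v[0]-c*v[1],0,-dy*f/90)]);a+=dy*f
E
```

```text
[0.56904185 0.27371699] [[169.24512347 189.19208134]]
[0.0046, -0.0039, 0.0, -0.0094]
[0.0093, -0.0077, 0.0, -0.0189]
[0.0142, -0.0111, 0.0, -0.0283]
[0.0196, -0.014, 0.0, -0.0378]
[0.0204, -0.0128, 0.0, -0.0378]
[0.0211, -0.0116, 0.0, -0.0378]
[0.0218, -0.0103, 0.0, -0.0378]
[0.0224, -0.009, 0.0, -0.0378]
[0.0228, -0.0076, 0.0, -0.0378]
[0.0233, -0.0063, 0.0, -0.0378]
[0.0236, -0.0049, 0.0, -0.0378]
[0.0238, -0.0035, 0.0, -0.0378]
[0.024, -0.002, 0.0, -0.0378]
[0.0241, -0.0006, 0.0, -0.0378]
[0.0241, 0.0008, 0.0, -0.0378]
[0.024, 0.0022, 0.0, -0.0378]
[0.0238, 0.0037, 0.0, -0.0378]
[0.0177, 0.0038, 0.0, -0.0283]
[0.0117, 0.0031, 0.0, -0.0189]
[0.0058, 0.0017, 0.0, -0.0094]
```

move_arm:
  motion:
    - {"tx": 0,"ty": 0,"tz": -0.012,"twist": 0}
    - {"tx": 0.005,"ty": -0.004,"tz": -0.012,"twist": -0.0095}
    - {"tx": 0.0095,"ty": -0.0075,"tz": 0,"twist": -0.019}
    - {"tx": 0.014,"ty": -0.011,"tz": 0,"twist": -0.0285}
    - {"tx": 0.0195,"ty": -0.014,"tz": 0,"twist": -0.038}
    - {"tx": 0.0205,"ty": -0.013,"tz": 0,"twist": -0.038}
    - {"tx": 0.021,"ty": -0.0115,"tz": 0,"twist": -0.038}
    - {"tx": 0.022,"ty": -0.0105,"tz": 0,"twist": -0.038}
    - {"tx": 0.0225,"ty": -0.009,"tz": 0,"twist": -0.038}
    - {"tx": 0.023,"ty": -0.0075,"tz": 0,"twist": -0.038}
    - {"tx": 0.0235,"ty": -0.0065,"tz": 0,"twist": -0.038}
    - {"tx": 0.0235,"ty": -0.005,"tz": 0,"twist": -0.038}

```text
clock: 18.7
position: [0.5883, 0.0973, 0.0977]
ee_rot: [2.25, 2.192, 0.0]
force: [1.0, -0.6, -2.9]
width: 0.174
gripper_force: 55.0
```

move_arm:
  motion:
    - {"tx": 0.024,"ty": -0.0035,"tz": 0,"twist": -0.0375}
    - {"tx": 0.024,"ty": -0.002,"tz": 0,"twist": -0.0375}
    - {"tx": 0.024,"ty": -0.0005,"tz": 0,"twist": -0.0375}
    - {"tx": 0.024,"ty": 0.001,"tz": 0,"twist": -0.0375}
    - {"tx": 0.024,"ty": 0.002,"tz": 0,"twist": -0.0375}
    - {"tx": 0.0235,"ty": 0.0035,"tz": 0,"twist": -0.0375}
    - {"tx": 0.0175,"ty": 0.004,"tz": 0,"twist": -0.028}
    - {"tx": 0.0115,"ty": 0.003,"tz": 0,"twist": -0.019}
    - {"tx": 0.006,"ty": 0.0015,"tz": 0,"twist": -0.0095}
    - {"tx": 0,"ty": 0,"tz": 0,"twist": 0}
    - {"tx": 0,"ty": 0,"tz": 0,"twist": 0}

```text
clock: 19.8
position: [0.5688, 0.2731, 0.0975]
ee_rot: [1.723, 2.626, -0.001]
force: [0.6, -0.1, -2.1]
width: 0.168
gripper_force: 55.0
```

```bash
cat > see.py <<'E'
from h import *
import sys
st(); p=pose()[0]; print("tcp tray",wt(p))
z=p[2]-.0455+.008 if len(sys.argv)<2 else float(sys.argv[1])
arm.get_image("side");arm.get_image("top")
for n in("side","top"):
  for r in arm.regions_of(n,"marker1"):
    R=rect(r["region"],z,n); print(n,round(r["conf"],2),R,"tray",wt(np.array(R[0])/1000))
E
python3 see.py
```

```text
[0.5688 0.2731 0.0975] yaw 113.5 F [ 0.6 -0.1 -2.1] w 0.168 g 54.956493973731995 q [-0.09  0.67 -0.69  1.66  0.49  0.99 -0.54] t 19.8
tcp tray [ 6.6 30.5]
side 0.94 [array([531.4, 344.7]), array([78.9, 83.5]), np.float64(23.2)] tray [  0.8 111.1]
side 0.91 [array([ 275.9, -146.6]), array([72.3, 83.5]), np.float64(43.9)] tray [-429.6 -237.3]
side 0.7 [array([ 536.8, -176.8]), array([69.4, 84.7]), np.float64(46.6)] tray [-202.4 -369.2]
side 0.54 [array([ 428.1, -255.8]), array([75.8, 80.8]), np.float64(7.9)] tray [-333.6 -398.2]
top 0.79 [array([ 473.9, -331. ]), array([73.2, 73.3]), np.float64(4.0)] tray [-321.7 -485.5]
top 0.57 [array([ 315.7, -219.6]), array([74.2, 73.4]), np.float64(44.0)] tray [-422.2 -320.2]
top 0.29 [array([ 730.1, -346.4]), array([ 82.3, 112.4]), np.float64(44.0)] tray [ -92.9 -601.9]
```

move_arm:
  motion:
    - {"tx": 0,"ty": 0,"tz": 0.01,"twist": 0}
    - {"tx": 0,"ty": 0,"tz": 0.012,"twist": 0}
    - {"tx": 0,"ty": 0,"tz": 0.01,"twist": 0}
    - {"tx": 0,"ty": 0,"tz": 0.006,"twist": 0}
    - {"tx": 0,"ty": 0,"tz": 0.004,"twist": 0}
    - {"tx": 0,"ty": 0,"tz": 0.003,"twist": 0}
    - {"tx": 0,"ty": 0,"tz": 0,"twist": 0}
    - {"tx": 0,"ty": 0,"tz": 0,"twist": 0}

```text
clock: 20.8
position: [0.5687, 0.2744, 0.053]
ee_rot: [1.721, 2.628, 0.001]
force: [-0.3, -0.2, -1.6]
width: 0.173
gripper_force: 55.0
```

```bash
python3 see.py .017
```

```text
[0.5687 0.2744 0.053 ] yaw 113.5 F [-0.3 -0.2 -1.6] w 0.173 g 54.956000447273254 q [-0.11  0.72 -0.66  1.69  0.53  0.92 -0.57] t 20.8
tcp tray [ 6.9 31.8]
side 0.84 [array([ 469.2, -329.5]), array([80.9, 96.5]), np.float64(5.8)] tray [-325.4 -482.2]
side 0.74 [array([530.2, 344.7]), array([81. , 85.3]), np.float64(25.5)] tray [ -0.3 111.6]
side 0.73 [array([ 304.4, -215.9]), array([76.3, 86.3]), np.float64(43.0)] tray [-431.1 -312.3]
side 0.62 [array([ 581.4, -247.3]), array([76.7, 84.1]), np.float64(51.1)] tray [-189.7 -451.6]
top 0.98 [array([ 475.4, -342.6]), array([78.3, 76.5]), np.float64(4.4)] tray [-324.9 -496.7]
top 0.88 [array([ 310.7, -226.4]), array([75.1, 74.7]), np.float64(43.8)] tray [-429.5 -324.4]
top 0.85 [array([ 587.9, -257.1]), array([75.1, 76.2]), np.float64(49.7)] tray [-187.6 -463.2]
top 0.74 [array([ 731. , -216.5]), array([109.3,  18. ]), np.float64(51.1)] tray [ -40.2 -483.1]
```

move_arm:
  motion:
    - {"tx": 0,"ty": 0,"tz": 0.001,"twist": 0}
    - {"tx": -0.006,"ty": 0,"tz": 0,"twist": 0}
    - {"tx": -0.01,"ty": 0,"tz": 0,"twist": 0}
    - {"tx": -0.01,"ty": 0,"tz": 0,"twist": 0}

```text
clock: 21.4
position: [0.5794, 0.2493, 0.0517]
ee_rot: [1.722, 2.627, -0.001]
force: [0.0, 0.8, -1.0]
width: 0.171
gripper_force: 55.0
```

```bash
python3 see.py .017 | grep -v '\-3..\.\|-4..\.'
```

```text
[0.5794 0.2493 0.0517] yaw 113.5 F [ 0.   0.8 -1. ] w 0.171 g 54.95710909366608 q [-0.07  0.72 -0.66  1.69  0.54  0.91 -0.53] t 21.4
tcp tray [6.7 4.5]
side 0.59 [array([530.7, 344.6]), array([77.9, 82.2]), np.float64(23.8)] tray [1.000e-01 1.113e+02]
top 0.65 [array([514.1, 367.7]), array([67.3, 26.9]), np.float64(44.8)] tray [ -5.9 139.1]
top 0.51 [array([684., 196.]), array([ 14. , 142.2]), np.float64(24.5)] tray [ 81.4 -86.1]
```

Withdrew 27 mm and the marker stayed. Continuing out.

move_arm:
  motion:
    - {"tx": -0.01,"ty": 0,"tz": 0,"twist": 0}
    - {"tx": -0.01,"ty": 0,"tz": 0,"twist": 0}
    - {"tx": -0.01,"ty": 0,"tz": 0,"twist": 0}
    - {"tx": -0.01,"ty": 0,"tz": 0,"twist": 0}
    - {"tx": -0.01,"ty": 0,"tz": 0,"twist": 0}
    - {"tx": -0.008,"ty": 0,"tz": 0,"twist": 0}
    - {"tx": 0,"ty": 0,"tz": -0.01,"twist": 0}
    - {"tx": 0,"ty": 0,"tz": -0.025,"twist": 0}
    - {"tx": 0,"ty": -0.01,"tz": -0.025,"twist": 0}
    - {"tx": 0,"ty": -0.03,"tz": 0,"twist": 0}

```text
clock: 22.6
position: [0.5684, 0.1844, 0.116]
ee_rot: [1.719, 2.626, 0.012]
force: [1.3, 1.6, -0.6]
width: 0.175
gripper_force: 55.0
```

```bash
python3 see.py .017
```

```text
[0.5684 0.1844 0.116 ] yaw 113.6 F [ 1.3  1.6 -0.6] w 0.175 g 54.956926703453064 q [ 0.08  0.61 -0.72  1.73  0.47  0.97 -0.4 ] t 22.6
tcp tray [-29.2 -50.6]
side 0.92 [array([530.8, 346.1]), array([79.2, 84.7]), np.float64(23.7)] tray [  0.8 112.6]
side 0.81 [array([ 304.3, -216. ]), array([75.3, 84.8]), np.float64(44.0)] tray [-431.2 -312.3]
side 0.79 [array([ 582.6, -247.1]), array([78.5, 94.7]), np.float64(49.3)] tray [-188.5 -451.9]
side 0.72 [array([ 470.2, -329.8]), array([73.2, 89. ]), np.float64(6.0)] tray [-324.6 -482.9]
top 0.97 [array([ 315.7, -229.7]), array([75.1, 64.5]), np.float64(46.7)] tray [-426.3 -329.4]
top 0.8 [array([ 587.8, -257.3]), array([76.6, 79.3]), np.float64(50.0)] tray [-187.8 -463.4]
top 0.72 [array([531.2, 351.5]), array([76.7, 54.3]), np.float64(25.9)] tray [  3.4 117.4]
top 0.59 [array([ 475.3, -343.9]), array([79.5, 78.7]), np.float64(5.0)] tray [-325.5 -497.8]
```

Marker 1 is in the tray at about (4,108), aligned. Now the second marker, at world (0.475,-0.343), approached along its x from the robot's side.

```bash
python3 -c "
from h import *
go([.329,-.358],.116,4.6,.034)"
```

```text
n=18 dyaw=-109.0 target [ 0.329 -0.358  0.116]
[-0.0222, -0.024, -0.0002, 0.0673]
[-0.0246, -0.0215, -0.0002, 0.0673]
[-0.0268, -0.0188, -0.0002, 0.0673]
[-0.0286, -0.0159, -0.0002, 0.0673]
[-0.0301, -0.0128, -0.0002, 0.0673]
[-0.0313, -0.0095, -0.0002, 0.0673]
[-0.0321, -0.0062, -0.0002, 0.0673]
[-0.0326, -0.0028, -0.0002, 0.0673]
[-0.0327, 0.0007, -0.0002, 0.0673]
[-0.0325, 0.0041, -0.0002, 0.0673]
[-0.0318, 0.0075, -0.0002, 0.0673]
[-0.0309, 0.0109, -0.0002, 0.0673]
[-0.0295, 0.014, -0.0002, 0.0673]
[-0.0279, 0.0171, -0.0002, 0.0673]
[-0.0259, 0.0199, -0.0002, 0.0673]
[-0.0237, 0.0226, -0.0002, 0.0673]
[-0.0212, 0.0249, -0.0002, 0.0673]
[-0.0184, 0.027, -0.0002, 0.0673]
```

move_arm:
  motion:
    - {"tx": -0.022,"ty": -0.024,"tz": 0,"twist": 0.067}
    - {"tx": -0.0245,"ty": -0.0215,"tz": 0,"twist": 0.067}
    - {"tx": -0.027,"ty": -0.019,"tz": 0,"twist": 0.067}
    - {"tx": -0.0285,"ty": -0.016,"tz": 0,"twist": 0.067}
    - {"tx": -0.03,"ty": -0.013,"tz": 0,"twist": 0.067}
    - {"tx": -0.0315,"ty": -0.0095,"tz": 0,"twist": 0.067}
    - {"tx": -0.032,"ty": -0.006,"tz": 0,"twist": 0.067}
    - {"tx": -0.0325,"ty": -0.003,"tz": 0,"twist": 0.067}
    - {"tx": -0.0325,"ty": 0.0005,"tz": 0,"twist": 0.067}

```text
clock: 23.7
position: [0.4475, -0.0887, 0.1121]
ee_rot: [2.733, 1.548, 0.002]
force: [0.7, -0.2, -2.0]
width: 0.173
gripper_force: 55.0
```

move_arm:
  motion:
    - {"tx": -0.0325,"ty": 0.004,"tz": 0,"twist": 0.067}
    - {"tx": -0.032,"ty": 0.0075,"tz": 0,"twist": 0.067}
    - {"tx": -0.031,"ty": 0.011,"tz": 0,"twist": 0.067}
    - {"tx": -0.0295,"ty": 0.014,"tz": 0,"twist": 0.067}
    - {"tx": -0.028,"ty": 0.017,"tz": 0,"twist": 0.067}
    - {"tx": -0.026,"ty": 0.02,"tz": 0,"twist": 0.067}
    - {"tx": -0.0235,"ty": 0.0225,"tz": 0,"twist": 0.067}
    - {"tx": -0.021,"ty": 0.025,"tz": 0,"twist": 0.067}
    - {"tx": -0.0185,"ty": 0.027,"tz": 0,"twist": 0.07}
    - {"tx": 0,"ty": 0,"tz": 0,"twist": 0}
    - {"tx": 0,"ty": 0,"tz": 0,"twist": 0}

```text
clock: 24.8
position: [0.3307, -0.359, 0.1117]
ee_rot: [3.139, 0.13, 0.001]
force: [0.6, 0.6, -2.1]
width: 0.169
gripper_force: 55.0
```

```bash
python3 see.py .013; python3 -c "
from h import *
go([.329,-.358],.0475,4.6,.034)"
```

```text
[ 0.3307 -0.359   0.1117] yaw 4.7 F [ 0.6  0.6 -2.1] w 0.169 g 54.95685338973999 q [ 0.88  0.37 -0.2   2.02  0.1   0.76 -0.88] t 24.8
tcp tray [-464.1 -453.9]
side 0.95 [array([ 305.3, -220.8]), array([77.7, 89.3]), np.float64(44.7)] tray [-432.2 -317.1]
side 0.86 [array([ 472.7, -334.6]), array([81.8, 93.3]), np.float64(5.8)] tray [-324.2 -488.3]
side 0.8 [array([535.5, 341.5]), array([77.8, 79.7]), np.float64(23.3)] tray [  3.3 106.5]
side 0.72 [array([ 585.9, -253.7]), array([75.1, 81.7]), np.float64(48.4)] tray [-188.1 -459.3]
top 0.88 [array([ 476.1, -344. ]), array([73.6, 76.5]), np.float64(5.2)] tray [-324.8 -498.2]
top 0.8 [array([ 589.5, -258. ]), array([75.1, 75.3]), np.float64(49.7)] tray [-186.5 -464.7]
top 0.67 [array([ 310.6, -226.8]), array([77.3, 78. ]), np.float64(44.0)] tray [-429.8 -324.7]
top 0.32 [array([459. , -56.2]), array([ 92.2, 211.6]), np.float64(7.8)] tray [-225.6 -227.6]
n=2 dyaw=-0.3 target [ 0.329  -0.358   0.0475]
each [-0.001, 0.0002, 0.0321, 0.0016]
```

move_arm:
  motion:
    - {"tx": -0.001,"ty": -0.001,"tz": 0.025,"twist": 0}
    - {"tx": 0,"ty": 0,"tz": 0.025,"twist": 0}
    - {"tx": 0,"ty": 0,"tz": 0.013,"twist": 0}
    - {"tx": 0,"ty": 0,"tz": 0,"twist": 0}

```text
clock: 25.4
position: [0.3286, -0.3559, 0.0473]
ee_rot: [-3.136, -0.133, 0.003]
force: [0.6, 0.5, -2.4]
width: 0.17
gripper_force: 55.0
```

```bash
python3 -c "
from h import *
st()"
```

```text
[ 0.3286 -0.3559  0.0473] yaw 4.8 F [ 0.6  0.5 -2.4] w 0.17 g 54.95668351650238 q [ 0.86  0.46 -0.18  2.09  0.14  0.61 -0.91] t 25.4
```

move_arm:
  motion:
    - {"tx": 0.008,"ty": 0,"tz": 0,"twist": 0}
    - {"tx": 0.01,"ty": 0,"tz": 0,"twist": 0}
    - {"tx": 0.01,"ty": 0,"tz": 0,"twist": 0}
    - {"tx": 0.01,"ty": 0,"tz": 0,"twist": 0}
    - {"tx": 0.01,"ty": 0,"tz": 0,"twist": 0}

```text
clock: 25.9
position: [0.3783, -0.3535, 0.0491]
ee_rot: [3.138, 0.131, 0.001]
force: [-1.0, -0.0, -1.1]
width: 0.165
gripper_force: 55.0
```

```bash
python3 see.py .013 | grep -v '\[ *5..\|\[ *3..\.'
```

```text
[ 0.3783 -0.3535  0.0491] yaw 4.8 F [-1.  -0.  -1.1] w 0.165 g 54.95665669441223 q [ 0.78  0.5  -0.18  2.01  0.14  0.65 -0.98] t 25.9
tcp tray [-418.3 -467.9]
side 0.53 [array([ 471.9, -334.9]), array([78.3, 95.9]), np.float64(3.3)] tray [-325.  -488.2]
side 0.28 [array([675.3, 290.6]), array([ 37.1, 236.1]), np.float64(23.8)] tray [111.2   4.1]
top 0.86 [array([ 474.3, -344.1]), array([77.9, 76.8]), np.float64(4.4)] tray [-326.5 -497.6]
```

move_arm:
  motion:
    - {"tx": 0.01,"ty": 0,"tz": 0.001,"twist": 0}
    - {"tx": 0.01,"ty": 0,"tz": 0,"twist": 0}
    - {"tx": 0.006,"ty": 0,"tz": 0,"twist": 0}
    - {"tx": 0.004,"ty": 0,"tz": 0,"twist": 0}
    - {"tx": 0,"ty": 0,"tz": -0.006,"twist": 0}
    - {"tx": 0,"ty": 0,"tz": -0.01,"twist": 0}
    - {"tx": 0,"ty": 0,"tz": -0.01,"twist": 0}
    - {"tx": 0,"ty": 0,"tz": 0,"twist": 0}

```text
clock: 26.9
position: [0.4074, -0.3519, 0.0757]
ee_rot: [3.137, 0.129, 0.004]
force: [1.1, -0.3, -2.5]
width: 0.17
gripper_force: 55.0
```

```bash
python3 see.py | grep 'top\|tcp\|F'; python3 - <<'E'
from h import *
p,y,_=pose(); t=tr(7,-66); print(t)
d=t-p[:2]; prof=np.array([.25,.5,.75]+[1]*19+[.75,.5,.25]); prof/=prof.sum(); dy=113.5-y
a=y
for f in prof:
    r=np.radians(a);c,s=np.cos(r),np.sin(r);v=d*f
    print([round(float(q),4) for q in(c*v[0]+s*v[1],s*v[0]-c*v[1],0,-dy*f/90)]);a+=dy*f
E
```

```text
[ 0.4074 -0.3519  0.0757] yaw 4.7 F [ 1.1 -0.3 -2.5] w 0.17 g 54.95702505111694 q [ 0.75  0.48 -0.18  1.94  0.13  0.73 -1.  ] t 26.9
tcp tray [-391.  -478.1]
top 0.93 [array([533.8, 334.1]), array([76.6, 79.4]), np.float64(24.1)] tray [ -1.2 100.4]
top 0.67 [array([ 481.3, -343.8]), array([75.9, 76.2]), np.float64(4.7)] tray [-320.  -500.1]
top 0.67 [array([ 586.5, -254.1]), array([76.1, 76.5]), np.float64(49.7)] tray [-187.7 -459.9]
top 0.66 [array([ 312.9, -222.8]), array([76.7, 73.3]), np.float64(44.0)] tray [-426.1 -322. ]
top 0.28 [array([643. , 276.4]), array([ 11.9, 321.7]), np.float64(23.8)] tray [75.9  3.9]
[0.60776708 0.18478243]
[0.0028, -0.0059, 0.0, -0.0137]
[0.0058, -0.0116, 0.0, -0.0275]
[0.0095, -0.0171, 0.0, -0.0412]
[0.0141, -0.0219, 0.0, -0.0549]
[0.0159, -0.0206, 0.0, -0.0549]
[0.0176, -0.0191, 0.0, -0.0549]
[0.0192, -0.0176, 0.0, -0.0549]
[0.0206, -0.0158, 0.0, -0.0549]
[0.0219, -0.014, 0.0, -0.0549]
[0.0231, -0.0121, 0.0, -0.0549]
[0.024, -0.01, 0.0, -0.0549]
[0.0248, -0.0079, 0.0, -0.0549]
[0.0254, -0.0058, 0.0, -0.0549]
[0.0258, -0.0035, 0.0, -0.0549]
[0.026, -0.0013, 0.0, -0.0549]
[0.026, 0.0009, 0.0, -0.0549]
[0.0258, 0.0032, 0.0, -0.0549]
[0.0255, 0.0054, 0.0, -0.0549]
[0.0249, 0.0076, 0.0, -0.0549]
[0.0242, 0.0097, 0.0, -0.0549]
[0.0232, 0.0117, 0.0, -0.0549]
[0.0221, 0.0137, 0.0, -0.0549]
[0.0157, 0.0117, 0.0, -0.0412]
[0.0099, 0.0084, 0.0, -0.0275]
[0.0048, 0.0044, 0.0, -0.0137]
```

move_arm:
  motion:
    - {"tx": 0,"ty": 0,"tz": -0.012,"twist": 0}
    - {"tx": 0.003,"ty": -0.006,"tz": -0.012,"twist": -0.0135}
    - {"tx": 0.006,"ty": -0.0115,"tz": 0,"twist": -0.0275}
    - {"tx": 0.0095,"ty": -0.017,"tz": 0,"twist": -0.041}
    - {"tx": 0.014,"ty": -0.022,"tz": 0,"twist": -0.055}
    - {"tx": 0.016,"ty": -0.0205,"tz": 0,"twist": -0.055}
    - {"tx": 0.0175,"ty": -0.019,"tz": 0,"twist": -0.055}
    - {"tx": 0.019,"ty": -0.0175,"tz": 0,"twist": -0.055}
    - {"tx": 0.0205,"ty": -0.016,"tz": 0,"twist": -0.055}
    - {"tx": 0.022,"ty": -0.014,"tz": 0,"twist": -0.055}
    - {"tx": 0.023,"ty": -0.012,"tz": 0,"twist": -0.055}
    - {"tx": 0.024,"ty": -0.01,"tz": 0,"twist": -0.055}

```text
clock: 28.3
position: [0.4942, -0.117, 0.0976]
ee_rot: [-2.821, -1.383, 0.0]
force: [0.5, 0.1, -2.5]
width: 0.169
gripper_force: 55.0
```

move_arm:
  motion:
    - {"tx": 0.025,"ty": -0.008,"tz": 0,"twist": -0.055}
    - {"tx": 0.0255,"ty": -0.006,"tz": 0,"twist": -0.055}
    - {"tx": 0.026,"ty": -0.0035,"tz": 0,"twist": -0.055}
    - {"tx": 0.026,"ty": -0.0015,"tz": 0,"twist": -0.055}
    - {"tx": 0.026,"ty": 0.001,"tz": 0,"twist": -0.055}
    - {"tx": 0.026,"ty": 0.003,"tz": 0,"twist": -0.055}
    - {"tx": 0.0255,"ty": 0.0055,"tz": 0,"twist": -0.055}
    - {"tx": 0.025,"ty": 0.0075,"tz": 0,"twist": -0.055}
    - {"tx": 0.024,"ty": 0.0095,"tz": 0,"twist": -0.055}
    - {"tx": 0.0235,"ty": 0.0115,"tz": 0,"twist": -0.055}
    - {"tx": 0.022,"ty": 0.0135,"tz": 0,"twist": -0.055}
    - {"tx": 0.016,"ty": 0.0115,"tz": 0,"twist": -0.041}

```text
clock: 29.5
position: [0.5996, 0.1716, 0.0976]
ee_rot: [-1.793, -2.579, -0.002]
force: [0.2, -0.2, -1.2]
width: 0.171
gripper_force: 55.0
```

move_arm:
  motion:
    - {"tx": 0.011,"ty": 0.0085,"tz": 0,"twist": -0.027}
    - {"tx": 0.006,"ty": 0.0045,"tz": 0,"twist": -0.0135}
    - {"tx": 0.002,"ty": 0,"tz": 0,"twist": 0}
    - {"tx": 0,"ty": 0,"tz": 0,"twist": 0}
    - {"tx": 0,"ty": 0,"tz": 0,"twist": 0}

```text
clock: 30.0
position: [0.6054, 0.1886, 0.0976]
ee_rot: [1.724, 2.626, -0.002]
force: [0.1, -0.0, -1.8]
width: 0.17
gripper_force: 55.0
```

```bash
python3 see.py
```

```text
[0.6054 0.1886 0.0976] yaw 113.4 F [ 0.1 -0.  -1.8] w 0.17 g 54.956581592559814 q [ 0.05  0.68 -0.68  1.65  0.49  1.   -0.39] t 30.0
tcp tray [  6.4 -61.5]
side 0.85 [array([ 276.8, -148.4]), array([72.6, 79.3]), np.float64(44.5)] tray [-429.5 -239.3]
side 0.78 [array([570.1, 260.4]), array([83.4, 87.4]), np.float64(23.4)] tray [ 2.7 18.4]
side 0.77 [array([486.3, 374.4]), array([74.7, 78.3]), np.float64(23.4)] tray [-28.7 156.3]
side 0.62 [array([ 534.1, -175. ]), array([71.7, 72.9]), np.float64(39.4)] tray [-204.2 -366.5]
top 0.73 [array([ 582.7, -248.2]), array([74.2, 75.3]), np.float64(49.7)] tray [-188.8 -453. ]
top 0.62 [array([ 333.8, -239.9]), array([71.3, 24.7]), np.float64(32.3)] tray [-413.7 -346. ]
top 0.59 [array([532.3, 326.3]), array([75.4, 75.4]), np.float64(24.8)] tray [-5.7 93.9]
top 0.4 [array([542.6, 279.9]), array([38.1, 14.3]), np.float64(40.9)] tray [-14.8  47.2]
```

move_arm:
  motion:
    - {"tx": 0,"ty": 0,"tz": 0.01,"twist": 0}
    - {"tx": 0,"ty": 0,"tz": 0.012,"twist": 0}
    - {"tx": 0,"ty": 0,"tz": 0.01,"twist": 0}
    - {"tx": 0,"ty": 0,"tz": 0.006,"twist": 0}
    - {"tx": 0,"ty": 0,"tz": 0.004,"twist": 0}
    - {"tx": 0,"ty": 0,"tz": 0.003,"twist": 0}
    - {"tx": 0,"ty": 0,"tz": 0.001,"twist": 0}
    - {"tx": 0,"ty": 0,"tz": 0,"twist": 0}

```text
clock: 31.0
position: [0.6056, 0.19, 0.0519]
ee_rot: [1.722, 2.627, 0.0]
force: [-0.4, -0.3, -1.3]
width: 0.174
gripper_force: 55.0
```

```bash
python3 see.py .017|grep '\[5[0-9][0-9]\|F\|tcp'
```

```text
[0.6056 0.19   0.0519] yaw 113.5 F [-0.4 -0.3 -1.3] w 0.174 g 54.95668351650238 q [ 0.03  0.73 -0.65  1.68  0.53  0.92 -0.42] t 31.0
tcp tray [  7.1 -60.4]
side 0.78 [array([569.4, 263.3]), array([80.8, 85.1]), np.float64(24.4)] tray [ 3.2 21.3]
side 0.74 [array([531.3, 344.9]), array([75.4, 82.1]), np.float64(23.9)] tray [  0.8 111.3]
top 0.72 [array([553., 285.]), array([61. , 19.4]), np.float64(42.1)] tray [-3.2 47.7]
top 0.64 [array([535.6, 340.3]), array([77. , 77.8]), np.float64(23.9)] tray [  2.9 105.4]
```

move_arm:
  motion:
    - {"tx": -0.006,"ty": 0,"tz": 0,"twist": 0}
    - {"tx": -0.01,"ty": 0,"tz": 0,"twist": 0}
    - {"tx": -0.01,"ty": 0,"tz": 0,"twist": 0}

```text
clock: 31.5
position: [0.6164, 0.1647, 0.0517]
ee_rot: [1.723, 2.627, -0.001]
force: [1.2, -0.5, -0.9]
width: 0.172
gripper_force: 55.0
```

```bash
python3 see.py .017|grep '\[5[0-9][0-9]\|F\|tcp'
```

```text
[0.6164 0.1647 0.0517] yaw 113.5 F [ 1.2 -0.5 -0.9] w 0.172 g 54.957064390182495 q [ 0.07  0.73 -0.65  1.67  0.53  0.92 -0.38] t 31.5
tcp tray [  6.9 -87.8]
side 0.75 [array([531.3, 345.5]), array([80.7, 83.3]), np.float64(24.8)] tray [  1.1 111.9]
top 0.92 [array([571.3, 263.4]), array([78.2, 65.1]), np.float64(26.1)] tray [ 5.  20.6]
top 0.78 [array([535.4, 341.4]), array([78.1, 77.2]), np.float64(23.5)] tray [  3.2 106.5]
```

Marker stayed. Continue out, then straight up.

move_arm:
  motion:
    - {"tx": -0.01,"ty": 0,"tz": 0,"twist": 0}
    - {"tx": -0.01,"ty": 0,"tz": 0,"twist": 0}
    - {"tx": -0.01,"ty": 0,"tz": 0,"twist": 0}
    - {"tx": -0.01,"ty": 0,"tz": 0,"twist": 0}
    - {"tx": -0.005,"ty": 0,"tz": 0,"twist": 0}
    - {"tx": 0,"ty": 0,"tz": 0,"twist": 0}

```text
clock: 32.3
position: [0.6343, 0.1232, 0.0515]
ee_rot: [1.725, 2.625, -0.001]
force: [-0.3, -0.2, -2.4]
width: 0.17
gripper_force: 55.0
```

```bash
python3 see.py .017|grep '\[5[0-9][0-9]\|F\|tcp'
```

```text
[0.6343 0.1232 0.0515] yaw 113.4 F [-0.3 -0.2 -2.4] w 0.17 g 54.95671033859253 q [ 0.14  0.74 -0.65  1.65  0.53  0.93 -0.31] t 32.3
tcp tray [   6.7 -133. ]
side 0.88 [array([569.9, 260.4]), array([79.7, 84.3]), np.float64(25.0)] tray [ 2.5 18.4]
side 0.57 [array([531. , 344.8]), array([77.8, 82.9]), np.float64(23.0)] tray [  0.5 111.4]
top 0.91 [array([575.2, 257.1]), array([77. , 77.9]), np.float64(23.9)] tray [ 6.  13.3]
top 0.56 [array([535.6, 340.3]), array([77. , 77.8]), np.float64(23.9)] tray [  2.9 105.4]
```

Both markers lie in the tray at (3,105) and (6,13). I'll set the scraper down on its mat for now, lower the keeper, then lay the scraper back properly afterwards to keep the asked order.

move_arm:
  motion:
    - {"tx": 0,"ty": 0,"tz": -0.015,"twist": 0}
    - {"tx": 0,"ty": 0,"tz": -0.03,"twist": 0}
    - {"tx": 0,"ty": -0.01,"tz": -0.025,"twist": 0}
    - {"tx": 0,"ty": -0.03,"tz": 0,"twist": 0}
    - {"tx": 0,"ty": -0.035,"tz": 0,"twist": 0}

```text
clock: 33.0
position: [0.5655, 0.096, 0.1238]
ee_rot: [1.72, 2.626, 0.005]
force: [-1.4, -0.4, -2.1]
width: 0.167
gripper_force: 55.0
```

```bash
python3 -c "
from h import *
st();go([.4555,-.0695],.115,96,.034)"
```

```text
[0.5655 0.096  0.1238] yaw 113.6 F [-1.4 -0.4 -2.1] w 0.167 g 54.95693743228912 q [ 0.24  0.57 -0.73  1.78  0.45  0.96 -0.26] t 33.0
n=6 dyaw=-17.6 target [ 0.4555 -0.0695  0.115 ]
[-0.018, -0.0278, 0.0015, 0.0325]
[-0.0194, -0.0269, 0.0015, 0.0325]
[-0.0207, -0.0259, 0.0015, 0.0325]
[-0.022, -0.0248, 0.0015, 0.0325]
[-0.0232, -0.0236, 0.0015, 0.0325]
[-0.0244, -0.0224, 0.0015, 0.0325]
```

move_arm:
  motion:
    - {"tx": -0.018,"ty": -0.028,"tz": 0.0015,"twist": 0.0325}
    - {"tx": -0.0195,"ty": -0.027,"tz": 0.0015,"twist": 0.0325}
    - {"tx": -0.0205,"ty": -0.026,"tz": 0.0015,"twist": 0.0325}
    - {"tx": -0.022,"ty": -0.025,"tz": 0.0015,"twist": 0.0325}
    - {"tx": -0.023,"ty": -0.0235,"tz": 0.0015,"twist": 0.0325}
    - {"tx": -0.0245,"ty": -0.0225,"tz": 0.0015,"twist": 0.0325}
    - {"tx": 0,"ty": 0,"tz": 0,"twist": 0}
    - {"tx": 0,"ty": 0,"tz": 0,"twist": 0}

```text
clock: 33.8
position: [0.4545, -0.0709, 0.1137]
ee_rot: [2.103, 2.332, 0.001]
force: [1.0, 0.4, -0.3]
width: 0.169
gripper_force: 55.0
```

```bash
python3 -c "
from h import *
st();go([.4555,-.0695],.0455,96,.034)"
```

```text
[ 0.4545 -0.0709  0.1137] yaw 95.9 F [ 1.   0.4 -0.3] w 0.169 g 54.957085847854614 q [ 0.58  0.4  -0.69  2.06  0.35  0.8  -0.21] t 33.8
n=3 dyaw=0.1 target [ 0.4555 -0.0695  0.0455]
each [0.0004, 0.0004, 0.0227, -0.0003]
```

move_arm:
  motion:
    - {"tx": 0.001,"ty": 0.001,"tz": 0.025,"twist": 0}
    - {"tx": 0,"ty": 0,"tz": 0.025,"twist": 0}
    - {"tx": 0,"ty": 0,"tz": 0.012,"twist": 0}
    - {"tx": 0,"ty": 0,"tz": 0.005,"twist": 0}
    - {"tx": 0,"ty": 0,"tz": 0,"twist": 0}

```text
clock: 34.3
position: [0.4557, -0.0688, 0.046]
ee_rot: [2.102, 2.335, 0.0]
force: [-0.9, 0.4, -1.8]
width: 0.173
gripper_force: 55.0
```

move_arm:
  motion:
    - {"tx": 0,"ty": 0,"tz": 0.001,"twist": 0}
    - {"tx": 0,"ty": 0,"tz": 0,"twist": 0}

```text
clock: 34.5
position: [0.4558, -0.0693, 0.0453]
ee_rot: [2.102, 2.333, 0.001]
force: [0.2, 0.4, -1.9]
width: 0.169
gripper_force: 55.0
```

move_arm:
  motion:
    - {"tx": 0,"ty": 0,"tz": 0.001,"twist": 0}
    - {"tx": 0,"ty": 0,"tz": 0,"twist": 0}

```text
clock: 34.7
position: [0.4559, -0.0696, 0.0451]
ee_rot: [2.102, 2.332, 0.001]
force: [-4.1, -0.4, 15.5]
width: 0.165
gripper_force: 55.0
```

move_arm:
  motion:
    - {"tx": 0,"ty": 0,"tz": 0,"twist": 0}
    - {"tx": 0,"ty": 0,"tz": 0,"twist": 0}
    - {"tx": 0,"ty": 0,"tz": 0,"twist": 0}
    - {"tx": 0,"ty": 0,"tz": 0,"twist": 0}
    - {"tx": 0,"ty": 0,"tz": -0.03,"twist": 0}
    - {"tx": 0,"ty": 0,"tz": -0.04,"twist": 0}
    - {"tx": 0,"ty": 0,"tz": -0.04,"twist": 0}
    - {"tx": 0,"ty": 0,"tz": 0,"twist": 0}
  gripper: 0

```text
clock: 35.5
position: [0.458, -0.0692, 0.1581]
ee_rot: [2.099, 2.329, 0.006]
force: [0.5, 0.3, 0.2]
width: 0.498
gripper_force: 0.0
```

```bash
python3 - <<'E'
from h import *
st(); arm.get_image("side"); 
for r in arm.regions_of("side","scraper")[:1]: print(r["conf"],rect(r["region"],.002,"side"))
for q in("handle","scraper"):
  for r in arm.place_of("side",q)[:1]: print(q,r["conf"],np.array(r["point"])*[640,400])
# knob-up approach from far side: TCP tray (105,-192)
print(wt(pose()[0]))
g=go(tr(108,-190),.19,113.5,.036)
E
```

```text
[ 0.458  -0.0692  0.1581] yaw 95.9 F [0.5 0.3 0.2] w 0.498 g 0.0 q [ 0.63  0.34 -0.73  2.    0.29  0.89 -0.16] t 35.5
0.83 [array([476.2, -92.6]), array([ 50.1, 260.4]), np.float64(18.9)]
handle 0.88 [366.016 218.68 ]
scraper 0.78 [360.  236.6]
[-235.3 -238.1]
n=10 dyaw=17.6 target [0.7499 0.1114 0.19  ]
[0.015, 0.0313, -0.0037, -0.0195]
[0.014, 0.0317, -0.0037, -0.0195]
[0.013, 0.0321, -0.0037, -0.0195]
[0.012, 0.0325, -0.0037, -0.0195]
[0.011, 0.0329, -0.0037, -0.0195]
[0.01, 0.0332, -0.0037, -0.0195]
[0.009, 0.0335, -0.0037, -0.0195]
[0.008, 0.0337, -0.0037, -0.0195]
[0.0069, 0.034, -0.0037, -0.0195]
[0.0059, 0.0342, -0.0037, -0.0195]
```

move_arm:
  motion:
    - {"tx": 0.015,"ty": 0.0315,"tz": -0.006,"twist": -0.0195}
    - {"tx": 0.014,"ty": 0.0315,"tz": -0.006,"twist": -0.0195}
    - {"tx": 0.013,"ty": 0.032,"tz": -0.006,"twist": -0.0195}
    - {"tx": 0.012,"ty": 0.0325,"tz": -0.006,"twist": -0.0195}
    - {"tx": 0.011,"ty": 0.033,"tz": -0.006,"twist": -0.0195}
    - {"tx": 0.01,"ty": 0.033,"tz": -0.004,"twist": -0.0195}
    - {"tx": 0.009,"ty": 0.0335,"tz": 0,"twist": -0.0195}
    - {"tx": 0.008,"ty": 0.0335,"tz": 0,"twist": -0.0195}
    - {"tx": 0.007,"ty": 0.034,"tz": 0,"twist": -0.0195}
    - {"tx": 0.007,"ty": 0.034,"tz": 0,"twist": -0.0195}
    - {"tx": 0,"ty": 0,"tz": 0,"twist": 0}
  gripper: 1
  squeeze: 20

```text
clock: 36.8
position: [0.7506, 0.1164, 0.1839]
ee_rot: [-1.715, -2.628, 0.001]
force: [-0.3, 0.4, -0.3]
width: 0.004
gripper_force: 0.0
```

```bash
python3 - <<'E'
from h import *
st();print(wt(pose()[0])); go(tr(108,-189),.112,113.5)
E
```

```text
[0.7506 0.1164 0.1839] yaw 113.7 F [-0.3  0.4 -0.3] w 0.004 g 0.0 q [ 0.12  0.79 -0.69  1.18  0.48  1.33 -0.12] t 36.8
[ 110.7 -185.7]
n=2 dyaw=-0.2 target [0.7495 0.1123 0.112 ]
each [-0.0017, -0.0013, 0.0359, 0.0013]
```

move_arm:
  motion:
    - {"tx": -0.002,"ty": -0.001,"tz": 0.035,"twist": 0}
    - {"tx": -0.002,"ty": 0,"tz": 0.035,"twist": 0}
    - {"tx": 0,"ty": -0.01,"tz": 0,"twist": 0}
    - {"tx": 0,"ty": -0.01,"tz": 0,"twist": 0}

```text
clock: 37.2
position: [0.7301, 0.0999, 0.1137]
ee_rot: [-1.72, -2.625, 0.006]
force: [1.6, 0.4, -0.4]
width: 0.006
gripper_force: 0.8
```

move_arm:
  motion:
    - {"tx": 0,"ty": -0.008,"tz": 0,"twist": 0}
    - {"tx": 0,"ty": -0.008,"tz": 0.001,"twist": 0}

```text
clock: 37.4
position: [0.7166, 0.094, 0.1159]
ee_rot: [-1.722, -2.627, 0.001]
force: [1.0, 0.1, -0.6]
width: 0.008
gripper_force: 0.7
```

move_arm:
  motion:
    - {"tx": 0,"ty": -0.008,"tz": 0.003,"twist": 0}
    - {"tx": 0,"ty": -0.008,"tz": 0.003,"twist": 0}
    - {"tx": 0,"ty": -0.008,"tz": 0.003,"twist": 0}
    - {"tx": 0,"ty": 0,"tz": 0,"twist": 0}

```text
clock: 37.8
position: [0.694, 0.0837, 0.1072]
ee_rot: [-1.722, -2.627, 0.003]
force: [0.3, 0.3, -0.1]
width: 0.004
gripper_force: 0.0
```

```bash
python3 - <<'E'
from h import *
st();print(wt(pose()[0])); arm.get_image("side")
for r in arm.place_of("side","knob")[:2]: print(r["conf"],np.array(r["point"])*[640,400])
for a in(.6,.8,.9,1,1.1,1.2):
    k=np.r_[tr(74-90*np.cos(a),-195),.042+.09*np.sin(a)];print(a,wt(k),k[2],w2p(k,"side"))
E
```

```text
[0.694  0.0837 0.1072] yaw 113.5 F [ 0.3  0.3 -0.1] w 0.004 g 0.0 q [ 0.2   0.76 -0.69  1.46  0.51  1.11 -0.17] t 37.8
[  45.7 -193.1]
0.69 [259.328 193.2  ]
0.6 [  -0.3 -195. ] 0.09281782260555319 [[272.14358342 202.12912117]]
0.8 [  11.3 -195. ] 0.10656204818095705 [[267.56067205 196.74217765]]
0.9 [  18.1 -195. ] 0.11249942186647352 [[264.92262813 194.31647569]]
1 [  25.4 -195. ] 0.11773238863271068 [[262.09107348 192.10709004]]
1.1 [  33.2 -195. ] 0.12220866240552919 [[259.09746504 190.13927984]]
1.2 [  41.4 -195. ] 0.12588351773705037 [[255.97536548 188.43534851]]
```

move_arm:
  motion:
    - {"tx": 0,"ty": -0.006,"tz": 0,"twist": 0}
    - {"tx": 0,"ty": -0.006,"tz": 0,"twist": 0}
    - {"tx": 0,"ty": 0,"tz": 0,"twist": 0}
    - {"tx": 0,"ty": 0.01,"tz": -0.01,"twist": 0}
    - {"tx": 0,"ty": 0.005,"tz": -0.03,"twist": 0}
    - {"tx": 0,"ty": 0,"tz": -0.02,"twist": 0}

```text
clock: 38.5
position: [0.6986, 0.0863, 0.169]
ee_rot: [1.722, 2.627, 0.001]
force: [-0.6, 0.7, 0.3]
width: 0.004
gripper_force: 0.0
```

```bash
python3 - <<'E'
from h import *
st();print(wt(pose()[0])); arm.get_image("side")
for r in arm.place_of("side","knob")[:2]: print(r["conf"],np.array(r["point"])*[640,400])
E
```

```text
[0.6986 0.0863 0.169 ] yaw 113.5 F [-0.6  0.7  0.3] w 0.004 g 0.0 q [ 0.2   0.71 -0.71  1.38  0.47  1.22 -0.14] t 38.5
[  50.9 -192.6]
0.84 [262.4  195.52]
0.37 [216. 307.]
```

move_arm:
  motion:
    - {"tx": 0,"ty": -0.034,"tz": 0,"twist": 0}
    - {"tx": 0,"ty": 0,"tz": 0.025,"twist": 0}
    - {"tx": 0,"ty": 0,"tz": 0.02,"twist": 0}
    - {"tx": 0,"ty": -0.004,"tz": 0.006,"twist": 0}
    - {"tx": 0,"ty": -0.005,"tz": 0.006,"twist": 0}

```text
clock: 39.1
position: [0.6577, 0.0678, 0.1103]
ee_rot: [-1.722, -2.626, 0.003]
force: [-4.2, -3.2, 6.9]
width: 0.007
gripper_force: 3.3
```

move_arm:
  motion:
    - {"tx": 0,"ty": -0.004,"tz": 0.0055,"twist": 0}
    - {"tx": 0,"ty": -0.004,"tz": 0.0055,"twist": 0}
    - {"tx": 0,"ty": -0.003,"tz": 0.006,"twist": 0}
    - {"tx": 0,"ty": -0.003,"tz": 0.006,"twist": 0}

```text
clock: 39.5
position: [0.6456, 0.0629, 0.0878]
ee_rot: [1.722, 2.627, 0.0]
force: [-1.8, -0.4, 2.2]
width: 0.003
gripper_force: 1.2
```

```bash
python3 - <<'E'
from h import *
st();print(wt(pose()[0])); arm.get_image("side")
for r in arm.place_of("side","knob")[:2]: print(r["conf"],np.array(r["point"])*[640,400])
E
```

```text
[0.6456 0.0629 0.0878] yaw 113.5 F [-1.8 -0.4  2.2] w 0.003 g 1.1712610395625234 q [ 0.26  0.71 -0.7   1.62  0.52  1.01 -0.19] t 39.5
[  -6.9 -192.8]
0.63 [269.696 205.28 ]
```

Working: the knob comes down under the tips at about 2–4 N. Continuing.

move_arm:
  motion:
    - {"tx": 0,"ty": -0.002,"tz": 0.006,"twist": 0}
    - {"tx": 0,"ty": -0.002,"tz": 0.007,"twist": 0}
    - {"tx": 0,"ty": -0.001,"tz": 0.007,"twist": 0}
    - {"tx": 0,"ty": -0.001,"tz": 0.006,"twist": 0}

```text
clock: 40.0
position: [0.64, 0.0606, 0.0608]
ee_rot: [-1.722, -2.627, 0.001]
force: [-1.5, -0.3, 0.6]
width: 0.008
gripper_force: 0.7
```

move_arm:
  motion:
    - {"tx": 0,"ty": 0,"tz": 0.004,"twist": 0}
    - {"tx": 0,"ty": 0,"tz": 0.002,"twist": 0}

```text
clock: 40.2
position: [0.6402, 0.0607, 0.0551]
ee_rot: [-1.722, -2.627, 0.001]
force: [-1.3, -0.2, 1.5]
width: 0.006
gripper_force: 0.6
```

```bash
python3 - <<'E'
from h import *
st();print(wt(pose()[0])); arm.get_image("side")
for r in arm.place_of("side","knob")[:2]: print(r["conf"],np.array(r["point"])*[640,400])
for a in(0,.1,.2,.3):
    k=np.r_[tr(74-90*np.cos(a),-195),.042+.09*np.sin(a)];print(a,w2p(k,"side"))
E
```

```text
[0.6402 0.0607 0.0551] yaw 113.5 F [-1.3 -0.2  1.5] w 0.006 g 0.5902913259342313 q [ 0.25  0.74 -0.68  1.65  0.55  0.94 -0.22] t 40.2
[ -12.8 -192.7]
0.69 [272.896 222.   ]
0 [[278.91984912 220.27046613]]
0.1 [[278.58925456 217.23418618]]
0.2 [[277.93026182 214.15888459]]
0.3 [[276.94663057 211.07725094]]
```

move_arm:
  motion:
    - {"tx": 0,"ty": 0.002,"tz": 0.003,"twist": 0}
    - {"tx": 0,"ty": 0,"tz": 0,"twist": 0}

```text
clock: 40.5
position: [0.6426, 0.0616, 0.0527]
ee_rot: [1.722, 2.627, 0.001]
force: [0.3, -1.0, 0.5]
width: 0.002
gripper_force: 0.2
```

move_arm:
  motion:
    - {"tx": 0,"ty": 0.001,"tz": 0.002,"twist": 0}
    - {"tx": 0,"ty": 0,"tz": 0,"twist": 0}

```text
clock: 40.7
position: [0.6431, 0.0619, 0.0515]
ee_rot: [1.722, 2.627, -0.001]
force: [-3.5, -2.1, 9.0]
width: 0.009
gripper_force: 4.6
```

move_arm:
  motion:
    - {"tx": 0,"ty": 0,"tz": 0.001,"twist": 0}
    - {"tx": 0,"ty": 0,"tz": 0,"twist": 0}

```text
clock: 40.9
position: [0.6432, 0.0619, 0.0512]
ee_rot: [1.722, 2.626, -0.0]
force: [-6.0, -2.8, 14.3]
width: 0.003
gripper_force: 7.2
```

move_arm:
  motion:
    - {"tx": 0,"ty": 0,"tz": -0.02,"twist": 0}
    - {"tx": 0,"ty": 0,"tz": -0.04,"twist": 0}
    - {"tx": 0,"ty": -0.03,"tz": -0.03,"twist": 0}
    - {"tx": 0,"ty": -0.04,"tz": 0,"twist": 0}
  gripper: 0

```text
clock: 41.3
position: [0.5818, 0.0361, 0.1439]
ee_rot: [1.718, 2.624, 0.01]
force: [0.5, 0.1, -0.4]
width: 0.308
gripper_force: 0.0
```

```bash
python3 - <<'E'
from h import *
st();im=arm.get_image("side")
for r in arm.place_of("side","knob")[:2]: print(r["conf"],np.array(r["point"])*[640,400])
for r in arm.regions_of("side","marker1"): print(rect(r["region"],.017,"side"))
cv2.imwrite("pics/s14.png",cv2.resize(im[170:335,150:410,::-1],None,fx=3,fy=3,interpolation=2))
go([.4557,-.0695],.11,96,.036)
E
```

```text
[0.5818 0.0361 0.1439] yaw 113.6 F [ 0.5  0.1 -0.4] w 0.308 g 0.0 q [ 0.37  0.56 -0.76  1.74  0.45  1.01 -0.14] t 41.3
0.7 [276.096 223.8  ]
[array([569.4, 263.2]), array([79.8, 85.7]), np.float64(24.1)]
[array([ 304.3, -215.5]), array([83.5, 88.9]), np.float64(39.4)]
[array([532.2, 344.1]), array([79.4, 85.6]), np.float64(22.4)]
[array([ 581. , -249.2]), array([82.8, 85.3]), np.float64(39.4)]
[array([ 710.4, -216.6]), array([78. , 42.4]), np.float64(39.4)]
n=5 dyaw=-17.5 target [ 0.4557 -0.0695  0.11  ]
[-0.009, -0.0304, 0.006, 0.0388]
[-0.0109, -0.0298, 0.006, 0.0388]
[-0.0127, -0.0291, 0.006, 0.0388]
[-0.0144, -0.0283, 0.006, 0.0388]
[-0.0161, -0.0273, 0.006, 0.0388]
```

View pics/s14.png

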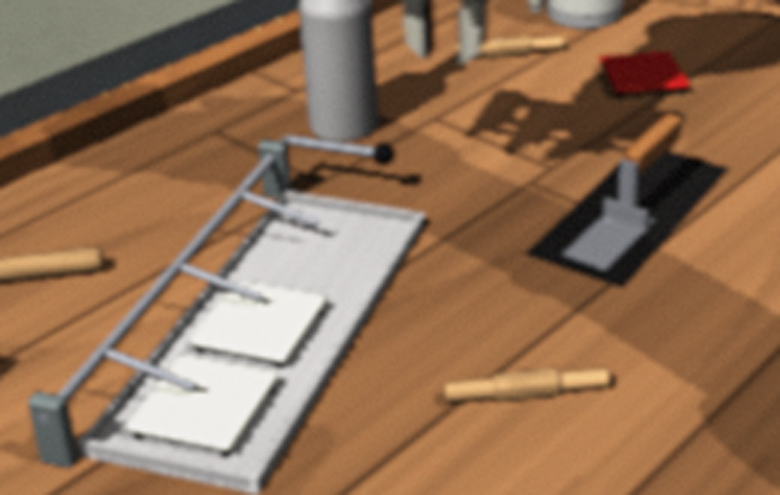

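The picture shows both markers flat in the tray (crop 258,322 and 203,405) under their fingers, with the keeper down and the scraper on its mat. To keep the asked order, I'll lift the scraper and lay it back now.

move_arm:
  motion:
    - {"tx": -0.009,"ty": -0.0305,"tz": 0.004,"twist": 0.039}
    - {"tx": -0.011,"ty": -0.03,"tz": 0.004,"twist": 0.039}
    - {"tx": -0.0125,"ty": -0.029,"tz": 0.004,"twist": 0.039}
    - {"tx": -0.0145,"ty": -0.0285,"tz": 0.004,"twist": 0.039}
    - {"tx": -0.016,"ty": -0.027,"tz": 0.004,"twist": 0.039}
    - {"tx": 0,"ty": 0,"tz": 0,"twist": 0}
    - {"tx": 0,"ty": 0,"tz": 0,"twist": 0}

```text
clock: 42.15
position: [0.4581, -0.0681, 0.1198]
ee_rot: [2.103, 2.333, 0.001]
force: [-0.3, 0.7, 0.3]
width: 0.499
gripper_force: 0.0
```

```bash
python3 - <<'E'
from h import *
st();go([.4559,-.0695],.0448,96,.04)
E
```

```text
[ 0.4581 -0.0681  0.1198] yaw 95.9 F [-0.3  0.7  0.3] w 0.499 g 0.0 q [ 0.6   0.4  -0.72  2.04  0.36  0.82 -0.23] t 42.15
n=2 dyaw=0.1 target [ 0.4559 -0.0695  0.0448]
each [-0.0006, -0.0012, 0.0375, -0.0004]
```

move_arm:
  motion:
    - {"tx": -0.001,"ty": -0.002,"tz": 0.03,"twist": 0}
    - {"tx": 0,"ty": 0,"tz": 0.03,"twist": 0}
    - {"tx": 0,"ty": 0,"tz": 0.015,"twist": 0}
    - {"tx": 0,"ty": 0,"tz": 0,"twist": 0}

```text
clock: 42.55
position: [0.4557, -0.0677, 0.0431]
ee_rot: [-2.099, -2.334, 0.0]
force: [-0.4, -0.3, 0.9]
width: 0.502
gripper_force: 0.0
```

move_arm:
  motion:
    - {"tx": 0,"ty": 0,"tz": 0,"twist": 0}
    - {"tx": 0,"ty": 0,"tz": 0,"twist": 0}
    - {"tx": 0,"ty": 0,"tz": 0,"twist": 0}
    - {"tx": 0,"ty": 0,"tz": 0,"twist": 0}
    - {"tx": 0,"ty": 0,"tz": -0.01,"twist": 0}
    - {"tx": 0,"ty": 0,"tz": -0.015,"twist": 0}
    - {"tx": 0,"ty": 0,"tz": 0,"twist": 0}
    - {"tx": 0,"ty": 0,"tz": 0,"twist": 0}
  gripper: 1
  squeeze: 40

```text
clock: 43.35
position: [0.4556, -0.0695, 0.0701]
ee_rot: [2.103, 2.332, 0.001]
force: [0.4, 0.3, -2.0]
width: 0.171
gripper_force: 40.0
```

move_arm:
  motion:
    - {"tx": 0,"ty": 0,"tz": 0.012,"twist": 0}
    - {"tx": 0,"ty": 0,"tz": 0.01,"twist": 0}
    - {"tx": 0,"ty": 0,"tz": 0.002,"twist": 0}
    - {"tx": 0,"ty": 0,"tz": 0,"twist": 0}
    - {"tx": 0,"ty": 0,"tz": 0,"twist": 0}

```text
clock: 43.85
position: [0.4553, -0.0703, 0.0453]
ee_rot: [2.103, 2.333, -0.003]
force: [-4.0, -5.6, 16.5]
width: 0.174
gripper_force: 40.0
```

move_arm:
  motion:
    - {"tx": 0,"ty": 0,"tz": -0.0005,"twist": 0}
    - {"tx": 0,"ty": 0,"tz": 0,"twist": 0}
    - {"tx": 0,"ty": 0,"tz": 0,"twist": 0}
    - {"tx": 0,"ty": 0,"tz": 0,"twist": 0}
    - {"tx": 0,"ty": 0,"tz": 0,"twist": 0}
    - {"tx": 0,"ty": 0,"tz": -0.03,"twist": 0}
    - {"tx": 0,"ty": 0,"tz": -0.04,"twist": 0}
    - {"tx": 0,"ty": 0,"tz": -0.04,"twist": 0}
    - {"tx": 0,"ty": -0.03,"tz": -0.03,"twist": 0}
    - {"tx": 0,"ty": 0,"tz": 0,"twist": 0}
  gripper: 0

```text
clock: 44.85
position: [0.4249, -0.0726, 0.1892]
ee_rot: [2.101, 2.33, 0.0]
force: [0.3, 0.7, 0.0]
width: 0.503
gripper_force: 0.0
```

```bash
python3 - <<'E'
from h import *
st();im=arm.get_image("side")
for q in("knob","handle","scraper","mat"):
  for r in arm.place_of("side",q)[:1]: print(q,r["conf"],np.array(r["point"])*[640,400])
for r in arm.regions_of("side","marker1"): print(rect(r["region"],.017,"side"))
ref=cv2.resize(cv2.imread("pics/s14.png"),(260,165),interpolation=cv2.INTER_AREA)[:,:,::-1]
d=np.abs(ref.astype(int)-im[170:335,150:410]).max(2)>45
# changes in tray area and in scraper area
print("tray diff",d[40:,:150].sum(),"scraper diff",d[35:100,170:250].sum())
E
```

```text
[ 0.4249 -0.0726  0.1892] yaw 95.9 F [0.3 0.7 0. ] w 0.503 g 0.0 q [ 0.73  0.26 -0.8   2.02  0.23  0.95 -0.09] t 44.85
knob 0.88 [276.8 221.6]
handle 0.94 [368.512 219.08 ]
mat 0.65 [361.6  239.68]
[array([530.5, 346.5]), array([82. , 84.3]), np.float64(24.4)]
[array([ 578.6, -246.6]), array([80.1, 88.8]), np.float64(49.1)]
[array([570.3, 260.2]), array([79. , 84.6]), np.float64(23.0)]
[array([ 303.3, -216.7]), array([79.9, 85.5]), np.float64(44.2)]
tray diff 1 scraper diff 805
```

```bash
python3 -c "
from cell import arm
print(arm.sign_off())"
```

```text
the job is handed in; nothing more can be done
None
```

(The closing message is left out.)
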